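Bring the detector rocker to its index, hold it for a reference reading, lay it over

TASK

Take the detector rocker by the yellow knob of its springy handle and lift it off the stop it is lying on until its orange pointer stands at the red index. Keep it floating there for 5 seconds while the instrument takes its reference reading, then lay it gently on the stop of the other side, let go and leave the rocker there. Touch only the handle, never the beam, its pods, the lamp or the red index; do not let the rocker slam onto a stop and leave the things around the stand where they are.

Things in the scene. Friction and masses are not known exactly. Their poses are not given: they have to be found in the camera images.
- stand: Fixed stand: blue base plate 190 x 400 x 14 mm (x, y, z), two aluminium uprights 148 mm high, a rubber-capped stop under each beam end, white arc scale. Origin: centre of the underside, on the table. The pivot shaft runs along its x axis, 130 mm up. The yellow-knobbed handle is on its -x side (towards the robot), pointer and scale on its +x side.
- shaft (a point): Point on the pivot axis, 130 mm above the stand's origin. Rocker, handle and index all turn about this axis (the stand's x axis).
- rocker (a joint): Rocker angle in the stand (rad): 0 level, positive = beam's +y end up, parts above the shaft lean to the stand's -y. Stops at -0.35 (lies there at the start) and +0.35. Inertia 0.038 kg m2, damping 0.004 N m s/rad. Top-heavy: gravity tips it off level with 0.177 N m/rad (both +-20 %: true mass unknown). The spring is softer: with the handle still it runs off to a stop (time constant 0.6 to 0.9 s).
- beam_mid (a point): Point on the shaft axis that turns with the rocker (x along the shaft, y along the beam). The aluminium beam is 320 mm long, with a white pod (+y end) and a blue detector pod (-y end), each 42 x 50 x 50 mm, 0.78 kg, 150 mm from the shaft; the orange pointer stands up from it. Not to be touched.
- lamp_top (a point): Top centre of the dark round lamp on the beam's middle, 44 mm diameter, 0.35 kg, top 79 mm above the shaft axis, 6 mm off centre to +y. It makes the rocker top-heavy and also adds a steady -0.02 N m. Not to be touched.
- handle (a joint): Handle angle relative to the rocker (rad), same sense. A torsion spring of about 0.10 N m/rad (damping 0.008 N m s/rad) links them: the rocker feels 0.10 x this value. Handle angle in the stand = rocker + handle. Limits +-1.3. Left alone it droops 0.1 beyond the rocker's lean. The rocker leaves its stop when the handle stands 0.3 to 0.7 past upright on the positive side.
- knob (a point): Centre of the yellow knob: cylinder 30 mm diameter, 36 mm long, lying along the stand's x, on a thin rod; handle 40 g in all. At handle angle a in the stand it is at x = -65, y = -140 sin a, z = 130 + 140 cos a (mm, stand frame). Pinch it from above across its flat ends (fingers closing along the stand's x): it pivots between the pads as the handle swings.
- pointer_tip (a point): Tip of the orange pointer, 110 mm above the shaft axis at level, 70 mm to the +x side of the stand's origin.
- index_tip (a point): Reading point of the red index on the rim of the scale, on the same arc of 110 mm radius as the pointer tip: pointer and index agree when the two points meet. Leave the index as it is set.
- index (a joint): Angle at which the red index is set (rad), same sense and zero as rocker; between -0.08 and 0.08.
- wash_bottle: White bottle, 60 mm diameter, 150 mm high, standing beyond the stand. Origin: centre of its underside. Bystander.
- cuvette_tray: Blue open tray 90 x 140 x 35 mm beyond the stand. Origin: centre of its underside. Bystander.
- driver: Screwdriver lying beside the stand, at its -y end. Bystander.

How it is judged:
By the outcome, as a careful person would: the job done as asked, in the order asked, and still so for the second after the job is handed in, with the robot touching nothing.
It also fails if it takes over 58 s, if anything falls off the work surface, if the arm or the gripper's body presses on something with over 40 N, if the wrist force passes 120 N, or if a joint passes its speed limit or range.

ROBOT

A 6-joint arm with a two-finger parallel gripper is mounted at the origin on the work surface. World frame = base frame: x ahead of the robot, y to its left, z up, the work surface at z = 0. Lengths are in m, angles in rad, forces in N, time in s.
With the tool pointing down it reaches from about 0.25 to 0.725 m from the base axis. Payload 9.7 kg.
Tool frame: the origin (TCP) lies midway between the tips of the shut fingers; the grasp point (between the pads) lies 19 mm behind it; z points along the fingers, y is the line along which they close (so a half turn about z gives the same grasp; the last joint's range is limited). The gripper opens to 85 mm and grips with 20 to 120 N. Pads are 22 mm wide; open, the fingers measure 114 mm over their backs; the gripper's body (76 mm by 85 mm) begins 54 mm behind the grasp point. The pads swing forward as they close: fully open they stand 13 mm farther back than shut.
Start: joints at [1.345, 0.087, 0.176, 1.66, 0, 1.571], TCP at [0.123, 0.536, 0.231] pointing down, gripper open.
Joint ranges: [-3.13, 3.13], [-0.85, 1.81], [-1.15, 1.24], [-2.2, 2.28], [-1.44, 1.52], [-3.14, 3.14]. Speed limits (rad/s): [2.22, 2.22, 2.57, 3.14, 3.14, 3.14].

INTERFACE

Orientations are given as a unit quaternion [w, x, y, z].
In Python, from station import bot gives the robot as it stands.
- The arm moves only by the tool drive_tool, never from a script. Its arguments are lists of equal length, an entry for each row: "gripper": the opening, from -1 (shut) to 1 (fully open); "translation": the shift along the world's x, y, z in units of 30 mm (1.0 is 30 mm), a list of three; "rotation": the turn, a rotation vector about the world's x, y, z in units of 4 degrees (1.0 is 4 degrees), a list of three. In form: {"gripper": [gripper, ...], "translation": [[x, y, z], ...], "rotation": [[ax, ay, az], ...]}. A call has 1 to 12 rows; each row shifts and turns the commanded pose from where the row before left it; what a row does not reach is not made up. A row lasts 1/10 s, in which the tool goes at most 50 mm and 8.59 degrees, less where a joint would pass 70% of its speed; a pose out of reach is approached as far as the arm can. A call with a number of a shift or a turn outside -1 to 1 is refused whole. A call with a gripper value outside its range is refused whole. The fingers move at their own pace and stop on an object; "force" is the grip in N (left out, the last holds). Time passes only in rows, so rows that do not move let the fingers close. It gives the time, the measured TCP pose, the force, the opening and the grip force at its end, in the units of the state.
- bot.state(): the state, without advancing time (a new reading comes with each control period).
- bot.get_image(name): name is "scene" or "top"; returns a dict with "pixels" (420x560x3 uint8, red, green, blue), "z_map" (420x560 float32, m along the optical axis (not along the pixel's ray), 0 where there is no reading), "vfov" (degrees; the focal length in pixels is half the picture's height over the tangent of half this angle, whatever the lens; pixels are square), "cx", "cy" (the principal point, pixels), "position" and "attitude" of the camera in the world. Camera axes: x right, y down, z forward; pixel columns grow to the right and rows downward; lengths in m; the calibration is good to about 2 mm. A picture is of the moment at which its call begins.
- bot.close_job(): hands the job in; it is judged then, once.
The state is a dict: "time_s": time; "joints": joint angles; "qd": joint speeds; "joint_efforts": joint torques, N m; "position": TCP position; "ee_rot": TCP orientation; "wrist_force": force on the tool from outside, world axes, zero at the start; "wrist_torque": the same for the moment, N m; "grip_width": opening from 0.0 (shut) to 1.0 (fully open); "finger_force": force on a finger pad.
Only numpy, scipy, OpenCV 4.12 (cv2) and the standard library are available. Lean on these libraries where they do the work, as an engineer would, in place of code of your own. Each camera call takes 0.05 s, during which the arm holds its last target. There are 200 camera calls.

## Working session

There is one attempt and no reset: what is moved stays moved. The work goes in short steps, Python scripts to look and compute and a tool call to move; the robot and the scene stay as the last step left them, time stands still between calls to the robot, and variables do not carry over. Pictures are saved under pics/ and viewed, at most 10 in all, crops included, and the job is handed in when it is done.

Besides the shell and the picture viewer there is one more tool, called after "Call:" by a JSON object that holds its "fn" and its "kwargs". drive_tool: Moves the arm, as the interface text tells. Its arguments: {"type":"object","properties":{"gripper":{"type":"array","items":{"type":"number"}},"translation":{"type":"array","items":{"type":"array","items":{"type":"number","minimum":-1,"maximum":1}}},"rotation":{"type":"array","items":{"type":"array","items":{"type":"number","minimum":-1,"maximum":1}}},"force":{"type":"number"}},"required":["gripper","translation","rotation"]}

```bash
mkdir -p pics; ls; python3 - <<'E'
from station import bot
import cv2,numpy as np
for n in("scene","top"):
    d=bot.get_image(n); cv2.imwrite(f"pics/{n}0.png",d["pixels"][:,:,::-1]); np.savez(f"{n}0.npz",**d)
    print({k:d[k] for k in d if k not in("pixels","z_map")})
print(bot.state())
E
```

```text
pics
{'vfov': 52.67684894499881, 'cx': 283.19688107537564, 'cy': 211.27619712838154, 'position': array([1.11661269, 0.28829692, 1.00103904]), 'attitude': array([-0.13950012,  0.44320922,  0.84433193, -0.26684995])}
{'vfov': 52.668164294008655, 'cx': 282.76536383237374, 'cy': 210.0348379007987, 'position': array([ 0.49658935, -0.03805692,  1.08851831]), 'attitude': array([ 0.05500862, -0.70002947,  0.710584  , -0.0447568 ])}
{'time_s': 0.1, 'joints': array([ 1.34499966e+00,  8.74415035e-02,  1.75239365e-01,  1.65979460e+00,
       -3.68056115e-05,  1.57077671e+00]), 'qd': array([ 0.00015858,  0.00017889,  0.00219235,  0.00103776, -0.00062489,
        0.00023491]), 'joint_efforts': array([-3.65412998e-04, -5.21563053e+01,  4.65652728e+01,  1.59617420e-02,
       -3.78838729e-05, -7.65715299e-06]), 'position': array([0.12310289, 0.53584967, 0.23064727]), 'ee_rot': array([-4.93387241e-05,  1.12648874e-01,  9.93634677e-01, -5.98458589e-04]), 'wrist_force': array([-0.34767002, -0.07499309,  0.41598992]), 'wrist_torque': array([-0.00420475,  0.01856838,  0.0239332 ]), 'finger_force': 0.0, 'grip_width': 0.9990059148939121}
```

View pics/scene0.png

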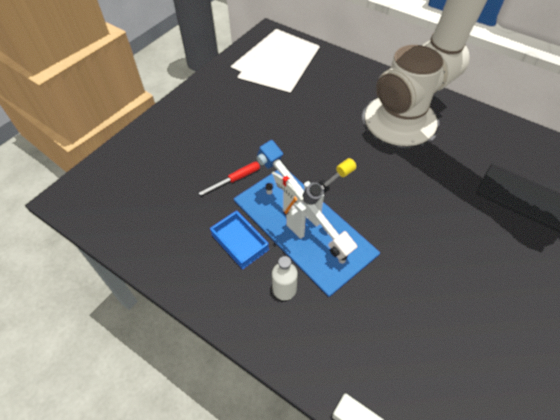

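View pics/top0.png

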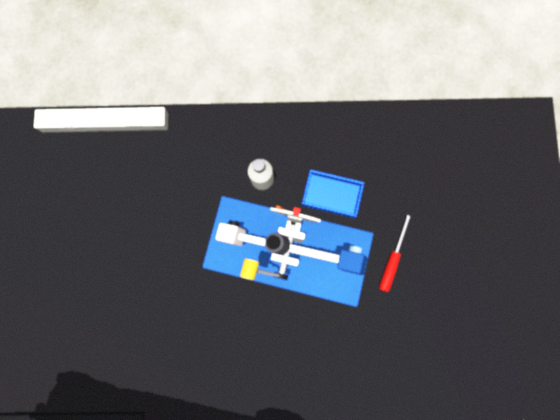

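```bash
cat > h.py <<'E'
import numpy as np,cv2
from scipy.spatial.transform import Rotation as R
def cam(d):
    w,x,y,z=d["attitude"]; return R.from_quat([x,y,z,w]).as_matrix(),np.array(d["position"]),210/np.tan(np.radians(float(d["vfov"]))/2)
def cloud(d):
    M,p,f=cam(d); v,u=np.mgrid[:420,:560]; z=d["z_map"]
    P=np.stack([(u-d["cx"])/f*z,(v-d["cy"])/f*z,z],-1)
    return P@M.T+p
def proj(d,P):
    M,p,f=cam(d); q=(np.atleast_2d(P)-p)@M; return q[:,:2]/q[:,2:]*f+[d["cx"],d["cy"]]
E
python3 - <<'E'
from h import *
for n in("scene","top"):
    d=dict(np.load(n+"0.npz")); W=cloud(d); im=d["pixels"].astype(int); r,g,b=im[...,0],im[...,1],im[...,2]
    blue=(b>100)&(b>1.6*r)&(b-g>20)&(abs(W[...,2]-.014)<.008)
    k,l,s,c=cv2.connectedComponentsWithStats(blue.astype(np.uint8)); 
    i=1+np.argmax(s[1:,4]); pts=W[l==i]; print(n,len(pts),pts[:,2].mean(),cv2.minAreaRect((pts[:,:2]*1000).astype(np.float32)))
    ye=(r>150)&(g>120)&(b<90)&(W[...,2]>.1); print("knob",W[ye].mean(0),W[ye].min(0),W[ye].max(0),ye.sum())
    dark=(W[...,2]>.19)&(r<70)&(abs(W[...,0]-.47)<.1)&(abs(W[...,1])<.12); print("lamp",W[dark].mean(0))
    cv2.imwrite(f"pics/{n}_c.png",cv2.resize(d["pixels"][150:250,240:360] if n=="scene" else d["pixels"][190:310,200:380],None,fx=5 if n=="scene" else 4,fy=5 if n=="scene" else 4,interpolation=cv2.INTER_CUBIC)[:,:,::-1])
E
```

```text
scene 5646 0.013453194794984802 ((551.171630859375, -34.62580871582031), (401.36468505859375, 192.2325439453125), 75.25782775878906)
knob [ 0.46735765 -0.85340006  0.20115633] [ 0.2261055  -1.3654819   0.10047719] [1.11661269 0.28829692 1.00103904] 654
lamp [ 0.55910793 -0.00225191  0.20152792]
top 3510 0.013990688101521324 ((573.4478759765625, 67.45249938964844), (190.7203826904297, 190.00709533691406), 75.24193572998047)
knob [0.50245846 0.03753921 0.26738259] [ 0.4829157  -0.01881958  0.23042728] [0.62506271 0.05323504 0.27407903] 157
lamp [ 0.50775078 -0.03200481  0.91920354]
```

View pics/scene_c.png

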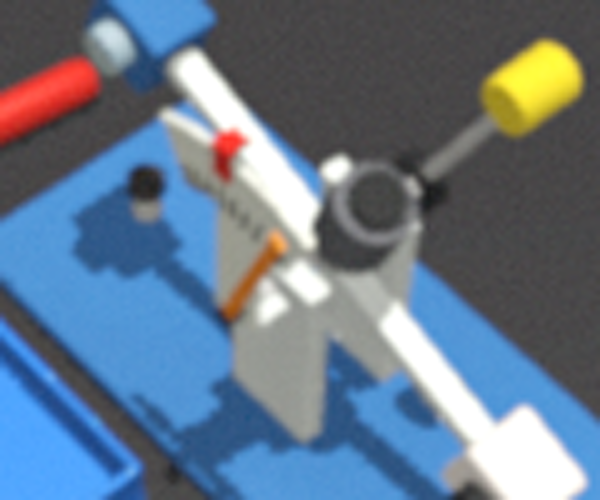

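View pics/top_c.png

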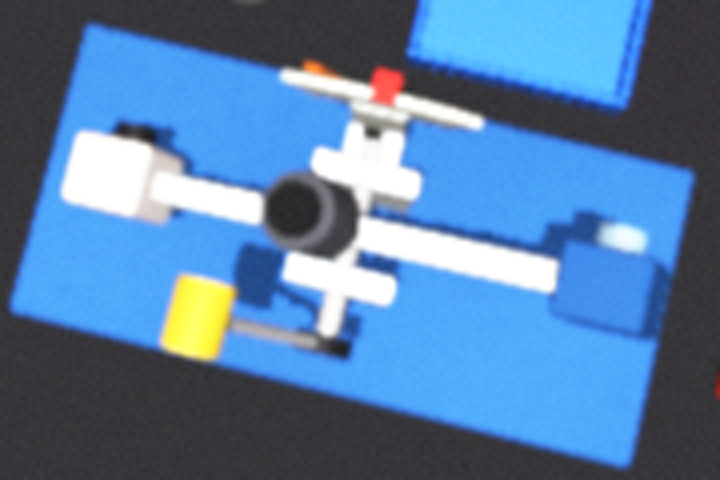

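```bash
python3 - <<'E'
from h import *
d=dict(np.load("top0.npz")); M,p,f=cam(d)
def ray(uv,z):
    q=M@np.array([(uv[0]-d["cx"])/f,(uv[1]-d["cy"])/f,1]); return p+q*(z-p[2])/q[2]
c=np.array([ray((200+x/4-.4,190+y/4-.4),.014) for x,y in[(88,25),(693,175),(630,467),(12,310)]])*1000
print(c,c.mean(0)); 
for i,j in((0,1),(3,2),(0,3),(1,2)): v=c[i]-c[j]; print(np.linalg.norm(v),np.degrees(np.arctan2(v[1],v[0])))
yaw=np.radians(-14.74); Rz=R.from_euler('z',yaw).as_matrix(); O=np.array([.5512,-.0346,0])
for n in("scene","top"):
    d=dict(np.load(n+"0.npz")); S=(cloud(d)-O)@Rz*1000; im=d["pixels"].astype(int); r,g,b=im[...,0],im[...,1],im[...,2]
    for nm,m in(("red",(r>130)&(g<70)&(b<70)),("orange",(r>130)&(g>60)&(g<140)&(b<80)&(r-g>50)),("yellow",(r>150)&(g>120)&(b<90)&(r-b>80)),):
        m=m&(abs(S[...,0])<110)&(abs(S[...,1])<110)&(S[...,2]>150); q=S[m]; v,u=np.nonzero(m)
        print(n,nm,m.sum(),u.mean().round(2),v.mean().round(2),q.mean(0).round(1),q.min(0).round(1),q.max(0).round(1))
    for lo,hi in((45,115),):
        ok=(abs(S[...,0])<7)&(abs(S[...,1])>lo)&(abs(S[...,1])<hi)&(S[...,2]>60)
        q=S[ok]; A=np.polyfit(q[:,1],q[:,2],1); print(n,"beam",ok.sum(),np.arctan(A[0]),A[1],np.std(q[:,2]-np.polyval(A,q[:,1])))
    for s in(1,-1):
        ok=(abs(S[...,0])<15)&(abs(S[...,1]-s*145)<18)&(S[...,2]>90 if s<0 else S[...,2]>40); q=S[ok]; print(s,ok.sum(),np.median(q,0),np.polyfit(q[:,1],q[:,2],1))
E
```

```text
[[ 688.90321448  133.57276275   14.        ]
 [ 586.2184679  -250.6080515    14.        ]
 [ 406.06106077 -203.91333363   14.        ]
 [ 507.60170364  180.34280894   14.        ]] [547.1961117  -35.15145336  14.        ]
397.6670155019715 75.03565439083974
397.44595262875237 75.1977991339871
187.23694895659057 -14.465126498154993
186.11041889364043 -14.530653097225946
scene red 24 284.5 180.33 [ 69.5  -0.9 260.8] [ 63.3  -5.  249.7] [ 71.9   3.3 267.3]
scene orange 50 288.56 196.78 [ 70.   14.3 214. ] [ 61.5  -6.5 153. ] [ 72.   37.1 267.4]
scene yellow 217 345.49 167.64 [-59.   63.6 264. ] [-83.1  33.  229.5] [ 70.5  75.9 273.6]
scene beam 333 -0.34208218372788796 140.95310599359223 17.014190452737484
1 180 [  0.78274247 147.09056222 102.20488484] [ -0.83607749 220.71114573]
-1 122 [  -0.36410916 -140.99415401  207.90224466] [ -0.30193863 164.88810065]
top red 3 395.67 261.0 [ -51.9  -17.2 1088.5] [ -51.9  -17.2 1088.5] [ -51.9  -17.2 1088.5]
top orange 19 300.53 212.16 [ 59.4  -1.2 307.7] [-51.9 -17.2 230.4] [  68.2   34.1 1088.5]
top yellow 157 249.97 267.82 [-65.5  57.4 267.4] [-83.8  34.1 230.4] [ 67.4  71.1 274.1]
top beam 303 -0.34661001422174936 140.03225826972664 13.535428698335963
1 184 [-9.20062033e-02  1.44359444e+02  1.03647801e+02] [ -0.36641595 156.48391429]
-1 247 [  -0.33733392 -143.92450631  207.87633535] [-1.65334179e-01  1.83627817e+02]
```

```bash
cat >> h.py <<'E'
YAW=np.radians(-14.8); RZ=R.from_euler('z',YAW).as_matrix()
ORG={"scene":np.array([.5512,-.0346,0]),"top":np.array([.5472,-.0352,0])}
def stand(d,n): return (cloud(d)-ORG[n])@RZ*1000
def rocker(d,n):
    S=stand(d,n); best=None
    ok=(abs(S[...,0])<8)&(abs(S[...,1])>42)&(abs(S[...,1])<118)&(S[...,2]>70)&(S[...,2]<205); q=S[ok]
    rs=np.linspace(-.42,.42,169); c=q[:,2]-130-np.outer(np.tan(rs),q[:,1])
    i=np.argmax((abs(c*np.cos(rs)[:,None]-8)<5).sum(1)); m=abs(c[i]-8/np.cos(rs[i]))<7
    for _ in range(4):
        A=np.polyfit(q[m,1],q[m,2],1); e=q[:,2]-np.polyval(A,q[:,1]); m=abs(e)<max(2.5*np.std(e[m]),2)
    return np.arctan(A[0]),A[1],int(m.sum()),np.std(e[m])
def reds(d,n):
    S=stand(d,n); hsv=cv2.cvtColor(d["pixels"],cv2.COLOR_RGB2HSV).astype(int); h,s,v=hsv[...,0],hsv[...,1],hsv[...,2]
    reg=(S[...,0]>45)&(S[...,0]<95)&(abs(S[...,1])<70)&(S[...,2]>190)&(S[...,2]<300)
    out={}
    for nm,m in(("red",((h<5)|(h>172))&(s>140)&(v>90)),("orange",(h>5)&(h<17)&(s>140)&(v>90))):
        q=S[m&reg]; vv,uu=np.nonzero(m&reg); out[nm]=(len(q),uu.mean().round(2),vv.mean().round(2),np.median(q,0).round(1),q.min(0).round(1),q.max(0).round(1)) if len(q) else None
    return out
E
python3 - <<'E'
from h import *
for n in("scene","top"):
    d=dict(np.load(n+"0.npz")); print(n,rocker(d,n)); 
    for k,v in reds(d,n).items(): print(k,v)
    W=cloud(d)*1000; hsv=cv2.cvtColor(d["pixels"],cv2.COLOR_RGB2HSV).astype(int)
    m=(abs(hsv[...,0]-29)<6)&(hsv[...,1]>120)&(hsv[...,2]>80)&(W[...,2]>200)&(W[...,2]<300)&(W[...,0]<560)
    P=W[m]@RZ; print("knob stand-axes (world org)",len(P),np.percentile(P,[1,5,50,95,99],axis=0).round(1).tolist(),"stand org in same axes",(ORG[n]@RZ*1000).round(1))
    v,u=np.nonzero(m); print(u.min(),u.max(),v.min(),v.max())
d=dict(np.load("scene0.npz")); a=cv2.resize(d["pixels"][165:205,270:310],None,fx=12,fy=12,interpolation=cv2.INTER_NEAREST)[:,:,::-1]
d=dict(np.load("top0.npz")); b=cv2.resize(d["pixels"][202:222,270:310],None,fx=8,fy=8,interpolation=cv2.INTER_NEAREST)[:,:,::-1]
o=np.zeros((480,800,3),np.uint8); o[:,:480]=a; o[:160,480:]=b
c=cv2.resize(d["pixels"][255:285,235:275],None,fx=8,fy=8,interpolation=cv2.INTER_NEAREST)[:,:,::-1]; o[200:440,480:]=c
cv2.imwrite("pics/z.png",o)
E
```

```text
scene (np.float64(-0.35073110853461725), np.float64(136.4396605731957), 343, np.float64(2.1388852579227438))
red (31, np.float64(284.77), np.float64(180.06), array([ 71. ,  -0.5, 264.5]), array([ 61.5,  -6.4, 249.5]), array([ 71.9,   4.7, 267.6]))
orange (22, np.float64(292.86), np.float64(201.41), array([ 70.5,  30.3, 215. ]), array([ 69.8,  19.7, 190.8]), array([ 71.8,  39.6, 233.1]))
knob stand-axes (world org) 226 [[459.2, 155.9, 245.5], [461.5, 157.9, 250.2], [483.0, 172.5, 265.9], [494.9, 181.7, 271.2], [495.3, 182.6, 272.3]] stand org in same axes [541.8 107.3   0. ]
337 355 159 176
top (np.float64(-0.3497773899135993), np.float64(137.54463059701806), 393, np.float64(1.6085103942495698))
red (38, np.float64(295.97), np.float64(211.26), array([ 66.2,  -0.9, 265.7]), array([ 58.9,  -6.3, 262.8]), array([ 71.9,   5.5, 269.9]))
orange (4, np.float64(278.75), np.float64(207.25), array([ 70.5,  36.6, 230.9]), array([ 70. ,  31.6, 224.5]), array([ 71.1,  39.6, 233.9]))
knob stand-axes (world org) 247 [[456.0, 153.1, 260.3], [457.9, 154.3, 262.5], [473.1, 165.4, 269.2], [488.5, 177.6, 272.4], [489.9, 178.8, 273.5]] stand org in same axes [538.  105.7   0. ]
241 258 260 279
```

View pics/z.png

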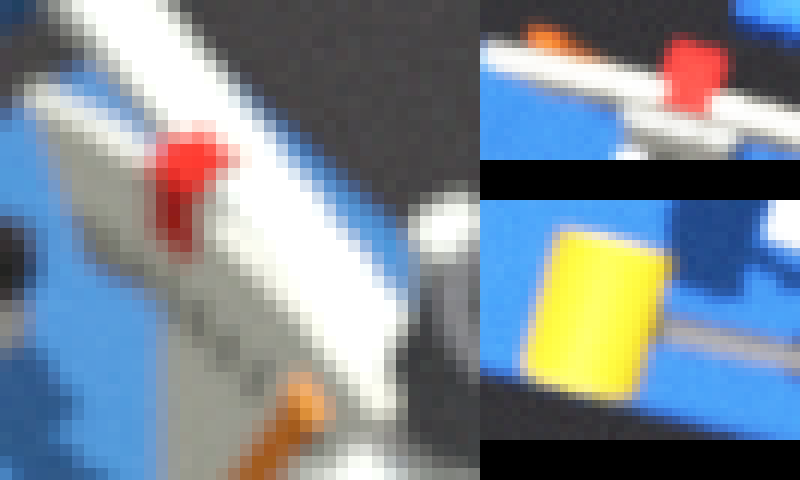

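Call:
{"fn": "drive_tool", "kwargs": {"gripper": [1,1,1,1,1,1,1,1,1,1,1,1], "translation": [[0.52,-0.68,0.3],[0.52,-0.68,0.3],[0.52,-0.68,0.3],[0.52,-0.68,0.3],[0.52,-0.68,0.3],[0.52,-0.68,0.3],[0.52,-0.68,0.3],[0.52,-0.68,0.3],[0.52,-0.68,0.3],[0.52,-0.68,0.3],[0.52,-0.68,0.3],[0.52,-0.68,0.3]], "rotation": [[0,0,-1],[0,0,-1],[0,0,-1],[0,0,-1],[0,0,-1],[0,0,-1],[0,0,-1],[0,0,-1],[0,0,-1],[0,0,-1],[0,0,-1],[0,0,-1]], "force": 20}}

```text
time_s: 1.3
position: [0.3108, 0.2903, 0.3394]
ee_rot: [-0.0, 0.508, 0.861, -0.0]
wrist_force: [0.6, -0.1, -0.4]
grip_width: 1.001
finger_force: 0.0
```

Call:
{"fn": "drive_tool", "kwargs": {"gripper": [1,1,1,1,1,1,1,1,1,1,1,1], "translation": [[0.52,-0.68,0],[0.52,-0.68,0],[0.52,-0.68,0],[0.52,-0.68,0],[0.52,-0.68,0],[0.52,-0.68,0],[0.52,-0.68,0],[0.52,-0.68,0],[0.52,-0.68,0],[0.52,-0.68,0],[0.52,-0.68,0],[0,0,0]], "rotation": [[0,0,-1],[0,0,-1],[0,0,-1],[0,0,-1],[0,0,-1],[0,0,-1],[0,0,-1],[0,0,-1],[0,0,-1],[0,0,-1],[0,0,-0.965],[0,0,0]]}}

```text
time_s: 2.5
position: [0.4831, 0.065, 0.3382]
ee_rot: [-0.0, 0.794, 0.608, -0.001]
wrist_force: [-0.1, 0.7, -0.2]
grip_width: 0.997
finger_force: 0.0
```

Call:
{"fn": "drive_tool", "kwargs": {"gripper": [1,1,1,1,1,1,1], "translation": [[0.31,-0.41,-0.3],[0.31,-0.41,-0.5],[0,0,-0.7],[0,0,-0.7],[0,0,-0.7],[0,0,-0.56],[0,0,0]], "rotation": [[0,0,0],[0,0,0],[0,0,0],[0,0,0],[0,0,0],[0,0,0],[0,0,0]]}}

```text
time_s: 3.2
position: [0.4995, 0.0423, 0.2327]
ee_rot: [-0.001, 0.792, 0.611, -0.002]
wrist_force: [-0.6, -0.4, -0.1]
grip_width: 1.0
finger_force: 0.0
```

```bash
python3 - <<'E'
from h import *
from station import bot
s=bot.state(); print(s["position"],s["ee_rot"],s["wrist_force"],(s["position"]*1000)@RZ)
o=[]
for n,sl in(("scene",(slice(130,205),slice(300,390))),("top",(slice(230,305),slice(205,295)))):
    d=bot.get_image(n); print(rocker(d,n)); o.append(cv2.resize(d["pixels"][sl],None,fx=4.4,fy=6,interpolation=cv2.INTER_CUBIC)[:,:,::-1])
cv2.imwrite("pics/g.png",np.hstack(o))
E
```

```text
[0.49949007 0.04227547 0.23273768] [-0.00106518  0.79179871  0.61077901 -0.00163268] [-0.56148062 -0.41572001 -0.12933617] [472.11958881 168.46553337 232.7376777 ]
(np.float64(-0.3494562634029755), np.float64(136.67358038789152), 339, np.float64(1.949195998241281))
(np.float64(-0.35121544200645183), np.float64(137.61952486106603), 226, np.float64(1.5357407771058014))
```

View pics/g.png

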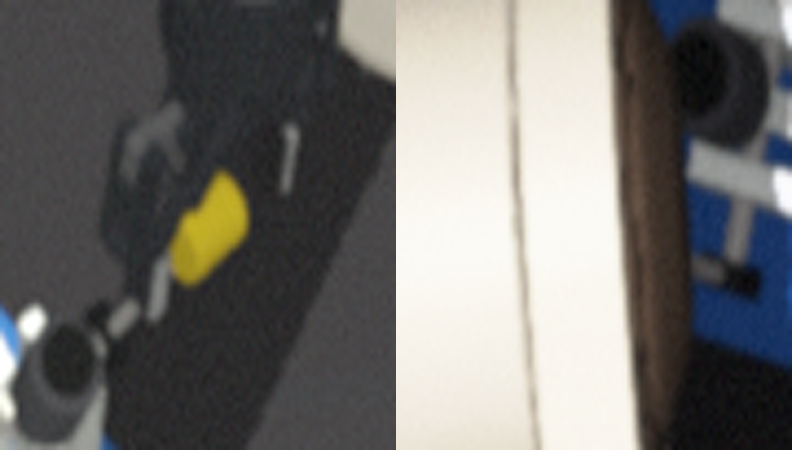

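Call:
{"fn": "drive_tool", "kwargs": {"gripper": [1,0.2,0,-0.1,-0.1], "translation": [[0.09,-0.05,0],[0,0,0],[0,0,0],[0,0,0],[0,0,0]], "rotation": [[0,0,0],[0,0,0],[0,0,0],[0,0,0],[0,0,0]], "force": 20}}

```text
time_s: 3.8
position: [0.5033, 0.0407, 0.2356]
ee_rot: [0.0, 0.792, 0.61, 0.0]
wrist_force: [-0.4, -0.4, 0.6]
grip_width: 0.452
finger_force: 0.0
```

Call:
{"fn": "drive_tool", "kwargs": {"gripper": [-0.15,-0.2,-0.3,-0.3,-0.3], "translation": [[0,0,0],[0,0,0],[0,0,0],[0,0,0],[0,0,0]], "rotation": [[0,0,0],[0,0,0],[0,0,0],[0,0,0],[0,0,0]]}}

```text
time_s: 4.3
position: [0.5029, 0.041, 0.2357]
ee_rot: [-0.0, 0.792, 0.61, -0.0]
wrist_force: [-4.7, 2.4, 3.6]
grip_width: 0.416
finger_force: 21.2
```

```bash
cat > ctl.py <<'E'
import json,sys
from h import *
from station import bot
I,G,K,B,C,T0=.038,.177,.10,.008,.004,-.02
LO,HI=-.35,.35; SUB=10
def a_of(pos):
    P=np.array(pos)*1000@RZ; return -np.arctan2(P[1]-106.5,P[2]-110)
def step(x,a,ad,dt):                       # x=[r,w,d]
    r,w,d=x; t=K*(a-r)+B*(ad-w)+G*r-C*w+T0+d
    w+=t/I*dt; r+=w*dt
    if r<=LO and w<0: r,w=LO,0.
    if r>=HI and w>0: r,w=HI,0.
    return np.array([r,w,d])
def run(x,P,a0,a1,T):
    dt=T/SUB; A=np.array([[0,1,0],[(G-K)/I,-(B+C)/I,1/I],[0,0,0]]); F=np.eye(3)+A*dt
    for i in range(SUB):
        x=step(x,a0+(a1-a0)*(i+.5)/SUB,(a1-a0)/T,dt); P=F@P@F.T+np.diag([1e-7,3e-5,2e-6])*dt
    return x,P
def rows(al,pos):                          # handle angles -> rows, from measured pose
    out=[]; c=np.array(pos)*1000@RZ; X=c[0]
    a0=a_of(pos); prev=np.array([X,c[1],c[2]]); prev=np.array([X,106.5-140*np.sin(a0),110+140*np.cos(a0)])
    for a in al:
        n=np.array([X,106.5-140*np.sin(a),110+140*np.cos(a)]); v=np.round(RZ@(n-prev)/30,2); out.append(v.tolist()); prev=prev+RZ.T@v*30
    return out
def look(st,names=("scene","top")):
    x,P=np.array(st["x"]),np.array(st["P"]); a=a_of(bot.state()["position"]); zs=[]
    for n in names:
        d=bot.get_image(n); z,_,m,_=rocker(d,n); zs.append((n,round(z,4),m)); np.savez_compressed(f"last_{n}.npz",**d)
        if m>100:
            if abs(z-LO)<.008 and not st["free"]: x[:2]=LO,0
            else:
                if not st["free"]: st["free"]=True; x=np.array([z,max(x[1],.03),st["d0"]]); P=np.diag([1e-5,.003,1e-4])
                Rm=(.003 if n=="scene" else .004)**2; k=P[:,0]/(P[0,0]+Rm); x=x+k*(z-x[0]); P=P-np.outer(k,P[0])
        if st["free"]: x,P=run(x,P,a,a,.05)
    st["x"],st["P"],st["a"]=x.tolist(),P.tolist(),a
    print("t",bot.state()["time_s"],"meas",zs,"x",x.round(4),"sd",np.sqrt(np.diag(P)).round(4),"a",round(a,3)); return st
def plan(st,ref,vmax,n,kp=5.,kd=4.4,amax=.8):
    x=np.array(st["x"]); a=st["a"]; P=np.eye(3); al=[]; tr=[]
    for k in range(n):
        xp=x; r,w,d=x
        rdd=-kd*(w-np.clip(-kp/kd*(r-ref),-vmax,vmax)); t=r+(I*rdd-G*r-T0-d+(B+C)*w)/K
        t=np.clip(t,a-.12,a+.12); t=min(t,amax); al.append(t); x,_=run(x,P,a,t,.1); a=t; tr.append(x[:2].round(3).tolist())
    st["plan"]=al; pos=bot.state()["position"]; print("a",np.round(al,3),"pred",tr[::2],tr[-1]); print(json.dumps(rows(al,pos)).replace(" ",""))
def load(): return json.load(open("st.json"))
def advance(st):                           # integrate the rows driven since
    x,P=np.array(st["x"]),np.array(st["P"]); a=st["a"]; pl=st["plan"]
    e=a_of(bot.state()["position"]); off=e-pl[-1] if pl else 0
    if st["free"]:
        for i,t in enumerate(pl): t=t+off*(i+1)/len(pl); x,P=run(x,P,a,t,.1); a=t
    st["x"],st["P"]=x.tolist(),P.tolist(); return st
def save(st): json.dump(st,open("st.json","w"))
E
cat > cyc.py <<'E'
from ctl import *
st=load(); st=advance(st); st=look(st); ref,v,n=map(float,sys.argv[1:4]); plan(st,ref,v,int(n)); save(st)
E
python3 - <<'E'
from ctl import *
s=bot.state(); a=a_of(s["position"]); print(a,(s["position"]*1000)@RZ,s["wrist_force"]@RZ)
st=dict(x=[-.35,0,0],P=np.zeros((3,3)).tolist(),a=a,free=False,d0=0.,plan=[]); save(st)
print(json.dumps(rows(a+(.28-a)*np.array([.03,.1,.2,.3,.4,.5,.6,.7,.8,.9,.97,1]),s["position"])))
E
```

```text
-0.455632335836743 [475.76953491 168.0793558  235.66684891] [-5.14456995  1.07258707  3.57824085]
[[-0.02, -0.09, 0.04], [-0.06, -0.21, 0.1], [-0.08, -0.32, 0.12], [-0.09, -0.32, 0.09], [-0.08, -0.32, 0.07], [-0.09, -0.33, 0.04], [-0.09, -0.33, 0.02], [-0.09, -0.33, -0.01], [-0.08, -0.33, -0.04], [-0.09, -0.33, -0.05], [-0.06, -0.23, -0.06], [-0.02, -0.09, -0.03]]
```

Call:
{"fn": "drive_tool", "kwargs": {"gripper": [-0.3,-0.3,-0.3,-0.3,-0.3,-0.3,-0.3,-0.3,-0.3,-0.3,-0.3,-0.3], "translation": [[-0.05,-0.08,0.04],[-0.06,-0.21,0.1],[-0.08,-0.32,0.12],[-0.09,-0.32,0.09],[-0.08,-0.32,0.07],[-0.09,-0.33,0.04],[-0.09,-0.33,0.02],[-0.09,-0.33,-0.01],[-0.08,-0.33,-0.04],[-0.09,-0.33,-0.05],[-0.06,-0.23,-0.06],[-0.02,-0.09,-0.03]], "rotation": [[0,0,0],[0,0,0],[0,0,0],[0,0,0],[0,0,0],[0,0,0],[0,0,0],[0,0,0],[0,0,0],[0,0,0],[0,0,0],[0,0,0]]}}

```text
time_s: 5.5
position: [0.4767, -0.0567, 0.2444]
ee_rot: [0.0, 0.793, 0.61, 0.0]
wrist_force: [1.9, -0.2, 4.6]
grip_width: 0.421
finger_force: 21.8
```

```bash
python3 - <<'E'
from ctl import *
st=load(); s=bot.state(); a=a_of(s["position"]); P=(s["position"]*1000)@RZ; print(a,P,np.hypot(P[1]-106.5,P[2]-110),s["wrist_force"]@RZ,s["wrist_torque"]@RZ,s["grip_width"])
st=look(st,("scene",)); save(st)
a=st["a"]; print(json.dumps(rows([a+.03,a+.06,a+.09,a+.11,a+.12],s["position"])))
E
```

```text
0.28636760758018576 [475.36161729  66.9369276  244.3575082 ] 140.06133195144076 [1.9125098  0.33010656 4.55126719] [ 0.33095372 -0.45893567  0.00371188] 0.4209570561480656
t 5.55 meas [('scene', np.float64(-0.3497), 340)] x [-0.35  0.    0.  ] sd [0. 0. 0.] a 0.286
[[-0.03, -0.13, -0.04], [-0.04, -0.13, -0.05], [-0.03, -0.12, -0.05], [-0.02, -0.09, -0.03], [-0.01, -0.04, -0.02]]
```

Call:
{"fn": "drive_tool", "kwargs": {"gripper": [-0.3,-0.3,-0.3,-0.3,-0.3], "translation": [[-0.03,-0.13,-0.04],[-0.04,-0.13,-0.05],[-0.03,-0.12,-0.05],[-0.02,-0.09,-0.03],[-0.01,-0.04,-0.02]], "rotation": [[0,0,0],[0,0,0],[0,0,0],[0,0,0],[0,0,0]]}}

```text
time_s: 6.05
position: [0.4729, -0.0713, 0.2386]
ee_rot: [0.0, 0.792, 0.61, -0.0]
wrist_force: [1.3, -1.1, 5.1]
grip_width: 0.419
finger_force: 22.5
```

```bash
cat > up.py <<'E'
from ctl import *
st=load(); s=bot.state(); st=look(st); a=st["a"]
if st["free"]: plan(st,.007,.15,4)
else: print(json.dumps(rows([a+.02,a+.04,a+.06,a+.07],s["position"])))
save(st)
E
python3 up.py
```

```text
t 6.15 meas [('scene', np.float64(-0.3502), 340), ('top', np.float64(-0.3439), 164)] x [-0.35  0.    0.  ] sd [0. 0. 0.] a 0.402
[[-0.02, -0.08, -0.04], [-0.02, -0.08, -0.04], [-0.02, -0.09, -0.04], [-0.02, -0.04, -0.02]]
```

Call:
{"fn": "drive_tool", "kwargs": {"gripper": [-0.3,-0.3,-0.3,-0.3], "translation": [[-0.02,-0.08,-0.04],[-0.02,-0.08,-0.04],[-0.02,-0.09,-0.04],[-0.02,-0.04,-0.02]], "rotation": [[0,0,0],[0,0,0],[0,0,0],[0,0,0]]}}

```text
time_s: 6.55
position: [0.4705, -0.08, 0.2343]
ee_rot: [0.0, 0.792, 0.61, -0.0]
wrist_force: [3.3, -0.5, 3.6]
grip_width: 0.416
finger_force: 22.7
```

```bash
sed -i 's/names=("scene","top")/names=("scene","scene")/' ctl.py; python3 up.py
```

```text
t 6.65 meas [('scene', np.float64(-0.3509), 340), ('scene', np.float64(-0.3507), 343)] x [-0.35  0.    0.  ] sd [0. 0. 0.] a 0.473
[[-0.02, -0.08, -0.04], [-0.02, -0.08, -0.05], [-0.02, -0.08, -0.05], [-0.01, -0.04, -0.02]]
```

Call:
{"fn": "drive_tool", "kwargs": {"gripper": [-0.3,-0.3,-0.3,-0.3], "translation": [[-0.02,-0.08,-0.04],[-0.02,-0.08,-0.05],[-0.02,-0.08,-0.05],[-0.01,-0.04,-0.02]], "rotation": [[0,0,0],[0,0,0],[0,0,0],[0,0,0]]}}

```text
time_s: 7.05
position: [0.4683, -0.0885, 0.2292]
ee_rot: [-0.0, 0.792, 0.61, -0.0]
wrist_force: [2.7, -0.2, 4.0]
grip_width: 0.414
finger_force: 23.0
```

```bash
sed -i 's/<.008 and/<.004 and/; s/(.003 if n=="scene" else .004)/(.0015)/' ctl.py; python3 - <<'E'
from ctl import *
st=load(); st["d0"]=-.004; save(st)
E
python3 up.py
```

```text
t 7.15 meas [('scene', np.float64(-0.3495), 323), ('scene', np.float64(-0.349), 340)] x [-0.35  0.    0.  ] sd [0. 0. 0.] a 0.546
[[-0.02, -0.08, -0.05], [-0.02, -0.07, -0.05], [-0.02, -0.08, -0.05], [-0.01, -0.03, -0.03]]
```

Call:
{"fn": "drive_tool", "kwargs": {"gripper": [-0.3,-0.3,-0.3,-0.3], "translation": [[-0.02,-0.06,-0.04],[-0.01,-0.04,-0.03],[0,0,0],[0,0,0]], "rotation": [[0,0,0],[0,0,0],[0,0,0],[0,0,0]]}}

```text
time_s: 7.55
position: [0.4675, -0.0914, 0.2274]
ee_rot: [0.0, 0.792, 0.61, -0.0]
wrist_force: [1.6, -0.9, 3.3]
grip_width: 0.419
finger_force: 23.2
```

```bash
sed -i 's/st\["d0"\]=-.004/pass/' ctl.py; python3 - <<'E'
from ctl import *
st=load(); st["d0"]=-.009; save(st)
E
python3 up.py
```

```text
t 7.65 meas [('scene', np.float64(-0.3312), 329), ('scene', np.float64(-0.3288), 338)] x [-0.3268  0.0462 -0.0088] sd [0.0028 0.0388 0.01  ] a 0.571
a [0.691 0.639 0.598 0.569] pred [[-0.32, 0.094], [-0.297, 0.128]] [-0.283, 0.136]
[[-0.12,-0.44,-0.33],[0.05,0.19,0.15],[0.04,0.15,0.11],[0.03,0.11,0.08]]
```

Call:
{"fn": "drive_tool", "kwargs": {"gripper": [-0.3,-0.3,-0.3], "translation": [[0,0,0],[0,0,0],[0,0,0]], "rotation": [[0,0,0],[0,0,0],[0,0,0]]}}

```text
time_s: 7.95
position: [0.4675, -0.0913, 0.2274]
ee_rot: [0.0, 0.792, 0.61, -0.0]
wrist_force: [2.5, -1.3, 3.4]
grip_width: 0.42
finger_force: 23.2
```

```bash
python3 - <<'E'
from ctl import *
st=load(); st["plan"]=[st["a"]]*3; save(st)
E
python3 cyc.py .007 .15 4
```

```text
t 8.05 meas [('scene', np.float64(-0.2918), 331), ('scene', np.float64(-0.2873), 323)] x [-0.2792  0.1472 -0.0061] sd [0.0024 0.0314 0.0045] a 0.571
a [0.498 0.491 0.475 0.462] pred [[-0.265, 0.144], [-0.235, 0.149]] [-0.22, 0.15]
[[0.07,0.28,0.17],[0.01,0.03,0.02],[0.02,0.06,0.03],[0.01,0.06,0.03]]
```

Call:
{"fn": "drive_tool", "kwargs": {"gripper": [-0.3,-0.3,-0.3,-0.3], "translation": [[0.07,0.28,0.17],[0.01,0.03,0.02],[0.02,0.06,0.03],[0.01,0.06,0.03]], "rotation": [[0,0,0],[0,0,0],[0,0,0],[0,0,0]]}}

```text
time_s: 8.45
position: [0.4709, -0.0783, 0.2347]
ee_rot: [-0.0, 0.792, 0.61, -0.0]
wrist_force: [3.5, -2.3, -1.0]
grip_width: 0.421
finger_force: 22.5
```

```bash
python3 cyc.py .007 .15 4
```

```text
t 8.55 meas [('scene', np.float64(-0.2187), 299), ('scene', np.float64(-0.2108), 293)] x [-0.2029  0.1606 -0.0057] sd [0.0014 0.0088 0.0011] a 0.461
a [0.415 0.414 0.402 0.392] pred [[-0.187, 0.154], [-0.157, 0.152]] [-0.141, 0.152]
[[0.05,0.18,0.09],[0.0,0.01,0.0],[0.01,0.05,0.02],[0.01,0.04,0.02]]
```

Tracking is excellent.

Call:
{"fn": "drive_tool", "kwargs": {"gripper": [-0.3,-0.3,-0.3,-0.3], "translation": [[0.05,0.18,0.09],[0,0.01,0],[0.01,0.05,0.02],[0.01,0.04,0.02]], "rotation": [[0,0,0],[0,0,0],[0,0,0],[0,0,0]]}}

```text
time_s: 8.95
position: [0.4731, -0.0699, 0.2387]
ee_rot: [-0.0, 0.792, 0.61, 0.0]
wrist_force: [5.2, -1.3, -3.3]
grip_width: 0.418
finger_force: 21.9
```

```bash
python3 cyc.py .007 .15 5
```

```text
t 9.05 meas [('scene', np.float64(-0.1392), 275), ('scene', np.float64(-0.1329), 275)] x [-0.1243  0.1591 -0.0056] sd [0.0014 0.0082 0.0011] a 0.392
a [0.355 0.322 0.299 0.282 0.27 ] pred [[-0.109, 0.153], [-0.08, 0.13], [-0.057, 0.103]] [-0.057, 0.103]
[[0.04,0.16,0.06],[0.04,0.14,0.05],[0.02,0.09,0.04],[0.02,0.08,0.02],[0.02,0.05,0.01]]
```

Call:
{"fn": "drive_tool", "kwargs": {"gripper": [-0.3,-0.3,-0.3,-0.3,-0.3], "translation": [[0.04,0.16,0.06],[0.04,0.14,0.05],[0.02,0.09,0.04],[0.02,0.08,0.02],[0.02,0.05,0.01]], "rotation": [[0,0,0],[0,0,0],[0,0,0],[0,0,0],[0,0,0]]}}

```text
time_s: 9.55
position: [0.4772, -0.0543, 0.2443]
ee_rot: [0.0, 0.792, 0.61, -0.0]
wrist_force: [3.9, -2.8, -1.1]
grip_width: 0.419
finger_force: 21.7
```

```bash
python3 cyc.py .007 .15 5
```

```text
t 9.65 meas [('scene', np.float64(-0.0459), 243), ('scene', np.float64(-0.0435), 249)] x [-0.0358  0.1199 -0.0047] sd [0.0014 0.0086 0.0011] a 0.27
a [0.17  0.201 0.207 0.215 0.221] pred [[-0.026, 0.082], [-0.013, 0.051], [-0.005, 0.031]] [-0.005, 0.031]
[[0.12,0.44,0.1],[-0.04,-0.14,-0.03],[-0.01,-0.03,-0.0],[-0.01,-0.03,-0.01],[-0.0,-0.03,-0.0]]
```

Call:
{"fn": "drive_tool", "kwargs": {"gripper": [-0.3,-0.3,-0.3,-0.3,-0.3], "translation": [[0.12,0.44,0.1],[-0.04,-0.14,-0.03],[-0.01,-0.03,0],[-0.01,-0.03,-0.01],[0,-0.03,0]], "rotation": [[0,0,0],[0,0,0],[0,0,0],[0,0,0],[0,0,0]]}}

```text
time_s: 10.15
position: [0.4789, -0.0479, 0.2459]
ee_rot: [-0.0, 0.792, 0.61, 0.0]
wrist_force: [4.5, 2.1, -2.0]
grip_width: 0.418
finger_force: 21.5
```

```bash
python3 cyc.py .007 .15 5; python3 - <<'E'
from h import *
d=dict(np.load("last_scene.npz")); cv2.imwrite("pics/i1.png",cv2.resize(d["pixels"][160:200,265:315],None,fx=12,fy=12,interpolation=cv2.INTER_CUBIC)[:,:,::-1])
for k,v in reds(d,"scene").items(): print(k,v)
for r in(-.05,0,.007,.05): print(r,*[proj(d,(RZ@[70,-q*np.sin(r),130+q*np.cos(r)])/1000+ORG["scene"]).round(2)[0] for q in(90,110,134)])
E
```

```text
t 10.25 meas [('scene', np.float64(0.0044), 217), ('scene', np.float64(0.0074), 214)] x [ 0.0098  0.0525 -0.0035] sd [0.0014 0.0086 0.0011] a 0.221
a [0.141 0.177 0.188 0.2   0.207] pred [[0.014, 0.022], [0.016, 0.004], [0.016, -0.005]] [0.016, -0.005]
[[0.09,0.36,0.07],[-0.04,-0.16,-0.03],[-0.01,-0.05,-0.01],[-0.01,-0.05,-0.01],[-0.01,-0.04,-0.01]]
red (35, np.float64(284.97), np.float64(179.63), array([ 69.7,  -0.5, 264.4]), array([ 60.1,  -6.7, 246.3]), array([ 72.6,   4.5, 268.3]))
orange (33, np.float64(284.33), np.float64(191.55), array([ 7.100e+01, -1.000e-01,  2.233e+02]), array([ 68.8,  -5.2, 192.5]), array([ 71.8,   3.8, 246.1]))
-0.05 [285.82 192.98] [286.14 187.91] [286.54 181.58]
0 [284.56 191.79] [284.57 186.43] [284.59 179.76]
0.007 [284.38 191.62] [284.35 186.23] [284.31 179.52]
0.05 [283.3  190.65] [283.01 185.04] [282.64 178.05]
```

View pics/i1.png

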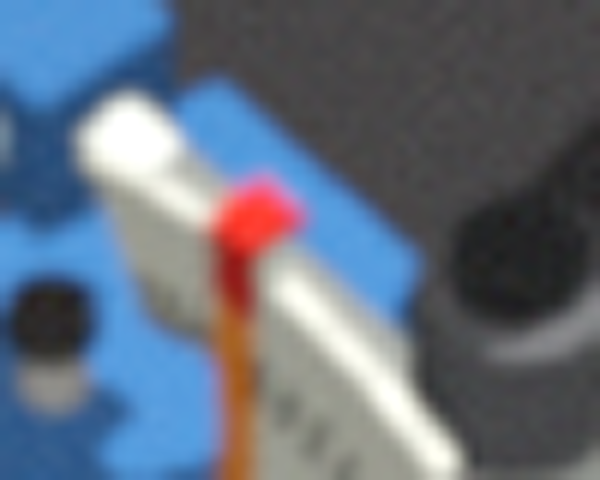

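Call:
{"fn": "drive_tool", "kwargs": {"gripper": [-0.3,-0.3,-0.3,-0.3,-0.3], "translation": [[0.09,0.36,0.07],[-0.04,-0.16,-0.03],[-0.01,-0.05,-0.01],[-0.01,-0.05,-0.01],[-0.01,-0.04,-0.01]], "rotation": [[0,0,0],[0,0,0],[0,0,0],[0,0,0],[0,0,0]]}}

```text
time_s: 10.75
position: [0.4794, -0.0464, 0.2464]
ee_rot: [-0.0, 0.792, 0.61, 0.0]
wrist_force: [3.6, 1.2, 1.2]
grip_width: 0.418
finger_force: 21.8
```

```bash
python3 cyc.py .007 .15 5;  python3 - <<'E'
from h import *
d=dict(np.load("last_scene.npz"))
hsv=cv2.cvtColor(d["pixels"],cv2.COLOR_RGB2HSV).astype(int)
for v in range(176,196):
    c=[]
    for lo,hi in((-1,5),(6,17)):
        h=hsv[v,275:295,0].copy(); h[h>172]=0; m=(h>lo)&(h<=hi)&(hsv[v,275:295,1]>110); c.append((np.nonzero(m)[0].mean()+275).round(2) if m.any() else None)
    print(v,c,end='; ')
E
```

```text
t 10.85 meas [('scene', np.float64(0.0126), 229), ('scene', np.float64(0.0126), 216)] x [ 0.0116 -0.016  -0.0038] sd [0.0014 0.0086 0.0011] a 0.209
a [0.245 0.237 0.237 0.236 0.235] pred [[0.01, -0.009], [0.009, -0.005], [0.008, -0.003]] [0.008, -0.003]
[[-0.04,-0.16,-0.04],[0.01,0.04,0.01],[-0.0,-0.0,0.0],[-0.0,0.0,0.0],[-0.0,0.0,0.0]]
176 [np.float64(285.5), None]; 177 [np.float64(285.5), None]; 178 [np.float64(285.5), None]; 179 [np.float64(285.5), None]; 180 [np.float64(284.5), None]; 181 [np.float64(284.0), None]; 182 [np.float64(284.0), None]; 183 [np.float64(284.0), None]; 184 [np.float64(284.0), None]; 185 [np.float64(285.0), np.float64(283.0)]; 186 [None, np.float64(283.5)]; 187 [None, np.float64(284.0)]; 188 [None, np.float64(284.0)]; 189 [None, np.float64(284.0)]; 190 [None, np.float64(284.5)]; 191 [None, np.float64(284.5)]; 192 [None, np.float64(284.5)]; 193 [None, np.float64(284.5)]; 194 [None, np.float64(284.5)]; 195 [None, np.float64(284.5)];
```

Call:
{"fn": "drive_tool", "kwargs": {"gripper": [-0.3,-0.3,-0.3,-0.3,-0.3], "translation": [[-0.04,-0.16,-0.04],[0.01,0.04,0.01],[0,0,0],[0,0,0],[0,0,0]], "rotation": [[0,0,0],[0,0,0],[0,0,0],[0,0,0],[0,0,0]]}}

```text
time_s: 11.35
position: [0.4785, -0.0501, 0.2455]
ee_rot: [0.0, 0.792, 0.61, -0.0]
wrist_force: [1.1, -2.1, 3.4]
grip_width: 0.416
finger_force: 22.2
```

```bash
python3 cyc.py .007 .15 6
```

```text
t 11.45 meas [('scene', np.float64(0.0152), 216), ('scene', np.float64(0.0146), 219)] x [ 0.016   0.0182 -0.0032] sd [0.0014 0.0086 0.0011] a 0.237
a [0.174 0.198 0.204 0.21  0.214 0.218] pred [[0.017, 0.001], [0.016, -0.006], [0.015, -0.008]] [0.014, -0.008]
[[0.07,0.27,0.06],[-0.03,-0.1,-0.02],[-0.0,-0.03,-0.01],[-0.01,-0.03,-0.0],[-0.0,-0.02,-0.01],[-0.01,-0.01,-0.0]]
```

Call:
{"fn": "drive_tool", "kwargs": {"gripper": [-0.3,-0.3,-0.3,-0.3,-0.3,-0.3], "translation": [[0.07,0.27,0.06],[-0.03,-0.1,-0.02],[0,-0.03,-0.01],[-0.01,-0.03,0],[0,-0.02,-0.01],[-0.01,-0.01,0]], "rotation": [[0,0,0],[0,0,0],[0,0,0],[0,0,0],[0,0,0],[0,0,0]]}}

```text
time_s: 12.05
position: [0.4792, -0.0474, 0.2459]
ee_rot: [-0.0, 0.792, 0.61, 0.0]
wrist_force: [2.2, 1.3, 0.8]
grip_width: 0.42
finger_force: 22.1
```

```bash
sed -i 's/kp=5.,kd=4.4/kp=7.,kd=5./' ctl.py; python3 cyc.py .007 .15 6
```

```text
t 12.15 meas [('scene', np.float64(0.0105), 223), ('scene', np.float64(0.0087), 226)] x [ 0.008  -0.0219 -0.0036] sd [0.0014 0.0091 0.0011] a 0.217
a [0.266 0.247 0.244 0.24  0.237 0.235] pred [[0.007, -0.008], [0.006, -0.002], [0.005, 0.001]] [0.006, 0.001]
[[-0.06,-0.21,-0.05],[0.03,0.08,0.02],[-0.0,0.01,0.0],[0.0,0.02,0.01],[0.01,0.01,-0.0],[-0.0,0.01,0.0]]
```

Call:
{"fn": "drive_tool", "kwargs": {"gripper": [-0.3,-0.3,-0.3,-0.3,-0.3,-0.3], "translation": [[-0.06,-0.21,-0.05],[0.03,0.08,0.02],[0,0.01,0],[0,0.02,0.01],[0.01,0.01,0],[0,0.01,0]], "rotation": [[0,0,0],[0,0,0],[0,0,0],[0,0,0],[0,0,0],[0,0,0]]}}

```text
time_s: 12.75
position: [0.4786, -0.0499, 0.2453]
ee_rot: [-0.0, 0.792, 0.61, -0.0]
wrist_force: [0.6, -2.5, 0.8]
grip_width: 0.416
finger_force: 22.0
```

```bash
python3 cyc.py .007 .15 6
```

```text
t 12.85 meas [('scene', np.float64(0.0082), 221), ('scene', np.float64(0.0115), 213)] x [ 0.011   0.0162 -0.003 ] sd [0.0014 0.0091 0.0011] a 0.236
a [0.182 0.206 0.21  0.215 0.219 0.221] pred [[0.012, 0.001], [0.012, -0.004], [0.011, -0.005]] [0.01, -0.005]
[[0.06,0.23,0.05],[-0.03,-0.1,-0.02],[-0.0,-0.02,-0.0],[-0.01,-0.02,-0.01],[-0.0,-0.02,-0.0],[-0.0,-0.01,-0.01]]
```

Call:
{"fn": "drive_tool", "kwargs": {"gripper": [-0.3,-0.3,-0.3,-0.3,-0.3,-0.3], "translation": [[0.05,0.2,0.04],[-0.02,-0.08,-0.02],[0,-0.02,0],[-0.01,-0.02,0],[0,-0.01,0],[0,-0.01,0]], "rotation": [[0,0,0],[0,0,0],[0,0,0],[0,0,0],[0,0,0],[0,0,0]]}}

```text
time_s: 13.45
position: [0.4791, -0.048, 0.2458]
ee_rot: [-0.0, 0.792, 0.61, -0.0]
wrist_force: [-0.6, 2.7, -2.0]
grip_width: 0.42
finger_force: 21.7
```

```bash
python3 cyc.py .007 .15 6
```

```text
t 13.55 meas [('scene', np.float64(0.0011), 213), ('scene', np.float64(-0.0007), 220)] x [-0.002  -0.0327 -0.004 ] sd [0.0014 0.0091 0.0011] a 0.221
a [0.324 0.276 0.267 0.255 0.248 0.243] pred [[-0.004, -0.002], [-0.003, 0.008], [-0.001, 0.011]] [-0.0, 0.011]
[[-0.12,-0.44,-0.13],[0.06,0.2,0.07],[0.01,0.04,0.01],[0.01,0.05,0.01],[0.01,0.03,0.01],[0.01,0.03,0.01]]
```

Call:
{"fn": "drive_tool", "kwargs": {"gripper": [-0.3,-0.3,-0.3,-0.3], "translation": [[-0.11,-0.42,-0.12],[0.05,0.2,0.06],[0.01,0.04,0.01],[0.01,0.05,0.01]], "rotation": [[0,0,0],[0,0,0],[0,0,0],[0,0,0]]}}

```text
time_s: 13.95
position: [0.478, -0.0521, 0.2449]
ee_rot: [0.0, 0.792, 0.61, -0.0]
wrist_force: [-0.5, -1.6, 1.6]
grip_width: 0.423
finger_force: 21.9
```

```bash
sed -i 's/\[1e-7,3e-5,2e-6\]/[1e-7,1e-5,3e-7]/' ctl.py; python3 - <<'E'
from ctl import *
st=load(); st["plan"]=st["plan"][:4]; save(st)
E
python3 cyc.py .007 .15 4
```

```text
t 14.05 meas [('scene', np.float64(-0.0026), 231), ('scene', np.float64(-0.0008), 221)] x [-0.0008  0.0133 -0.0039] sd [0.0013 0.0068 0.0007] a 0.252
a [0.236 0.236 0.234 0.233] pred [[0.0, 0.011], [0.002, 0.009]] [0.003, 0.008]
[[0.02,0.06,0.02],[-0.0,0.0,-0.0],[-0.0,0.01,-0.0],[0.0,0.01,-0.0]]
```

Call:
{"fn": "drive_tool", "kwargs": {"gripper": [-0.3,-0.3,-0.3,-0.3], "translation": [[0.02,0.06,0.02],[0,0,0],[0,0.01,0],[0,0.01,0]], "rotation": [[0,0,0],[0,0,0],[0,0,0],[0,0,0]]}}

```text
time_s: 14.45
position: [0.4787, -0.0496, 0.2455]
ee_rot: [0.0, 0.792, 0.61, 0.0]
wrist_force: [-0.6, -2.6, 1.8]
grip_width: 0.424
finger_force: 22.0
```

```bash
python3 cyc.py .007 .15 5
```

```text
t 14.55 meas [('scene', np.float64(0.0078), 210), ('scene', np.float64(0.0088), 217)] x [ 0.0096  0.0205 -0.0034] sd [0.0013 0.0054 0.0005] a 0.233
a [0.183 0.206 0.211 0.217 0.221] pred [[0.011, 0.005], [0.011, -0.002], [0.011, -0.004]] [0.011, -0.004]
[[0.06,0.22,0.05],[-0.03,-0.1,-0.02],[-0.0,-0.02,-0.01],[-0.01,-0.03,-0.0],[-0.01,-0.02,-0.01]]
```

Call:
{"fn": "drive_tool", "kwargs": {"gripper": [-0.3,-0.3,-0.3,-0.3], "translation": [[0.06,0.22,0.05],[-0.03,-0.1,-0.02],[0,-0.02,-0.01],[-0.01,-0.03,0]], "rotation": [[0,0,0],[0,0,0],[0,0,0],[0,0,0]]}}

```text
time_s: 14.95
position: [0.4793, -0.0472, 0.246]
ee_rot: [-0.0, 0.792, 0.61, 0.0]
wrist_force: [0.2, 1.0, 0.5]
grip_width: 0.418
finger_force: 21.9
```

```bash
python3 - <<'E'
from ctl import *
st=load(); st["plan"]=st["plan"][:4]; save(st)
E
python3 cyc.py .007 .15 4
```

```text
t 15.05 meas [('scene', np.float64(0.0088), 216), ('scene', np.float64(0.0101), 213)] x [ 0.0089 -0.0099 -0.0034] sd [0.0013 0.0051 0.0005] a 0.215
a [0.24  0.233 0.233 0.231] pred [[0.008, -0.004], [0.007, -0.002]] [0.007, -0.002]
[[-0.03,-0.1,-0.02],[0.01,0.03,0.0],[0.0,-0.0,0.0],[0.0,0.0,0.0]]
```

Call:
{"fn": "drive_tool", "kwargs": {"gripper": [-0.3,-0.3,-0.3,-0.3], "translation": [[-0.03,-0.1,-0.02],[0.01,0.03,0],[0,0,0],[0,0,0]], "rotation": [[0,0,0],[0,0,0],[0,0,0],[0,0,0]]}}

```text
time_s: 15.45
position: [0.4786, -0.0499, 0.2454]
ee_rot: [0.0, 0.792, 0.61, -0.0]
wrist_force: [-0.2, -1.4, 2.0]
grip_width: 0.422
finger_force: 22.1
```

```bash
python3 cyc.py .007 .15 5
```

```text
t 15.55 meas [('scene', np.float64(0.0012), 227), ('scene', np.float64(0.0004), 225)] x [ 0.0001 -0.0152 -0.004 ] sd [0.0013 0.0051 0.0005] a 0.235
a [0.286 0.26  0.254 0.247 0.243] pred [[-0.001, 0.001], [0.0, 0.007], [0.002, 0.008]] [0.002, 0.008]
[[-0.06,-0.22,-0.06],[0.03,0.11,0.03],[0.01,0.03,0.01],[0.01,0.03,0.01],[0.0,0.02,0.0]]
```

Call:
{"fn": "drive_tool", "kwargs": {"gripper": [-0.3,-0.3,-0.3,-0.3], "translation": [[-0.06,-0.22,-0.06],[0.03,0.11,0.03],[0.01,0.03,0.01],[0.01,0.03,0.01]], "rotation": [[0,0,0],[0,0,0],[0,0,0],[0,0,0]]}}

```text
time_s: 15.95
position: [0.4783, -0.0511, 0.245]
ee_rot: [0.0, 0.792, 0.61, -0.0]
wrist_force: [-0.5, -2.4, 1.1]
grip_width: 0.417
finger_force: 22.1
```

```bash
python3 - <<'E'
from ctl import *
st=load(); st["plan"]=st["plan"][:4]; save(st)
E
python3 cyc.py .007 .15 4
```

```text
t 16.05 meas [('scene', np.float64(0.0023), 227), ('scene', np.float64(0.0053), 220)] x [ 0.0048  0.0156 -0.0037] sd [0.0013 0.0051 0.0005] a 0.245
a [0.212 0.223 0.224 0.227] pred [[0.006, 0.007], [0.007, 0.003]] [0.007, 0.002]
[[0.04,0.14,0.03],[-0.02,-0.05,-0.01],[0.0,-0.0,0.0],[0.0,-0.01,-0.0]]
```

Call:
{"fn": "drive_tool", "kwargs": {"gripper": [-0.3,-0.3,-0.3,-0.3], "translation": [[0.04,0.14,0.03],[-0.02,-0.05,-0.01],[0,0,0],[0,-0.01,0]], "rotation": [[0,0,0],[0,0,0],[0,0,0],[0,0,0]]}}

```text
time_s: 16.45
position: [0.479, -0.0483, 0.2456]
ee_rot: [-0.0, 0.792, 0.61, 0.0]
wrist_force: [0.8, 1.6, 0.9]
grip_width: 0.422
finger_force: 22.0
```

```bash
python3 cyc.py .007 .15 5
```

```text
t 16.55 meas [('scene', np.float64(0.011), 214), ('scene', np.float64(0.0083), 220)] x [ 0.0098  0.0041 -0.0035] sd [0.0013 0.0051 0.0005] a 0.223
a [0.213 0.221 0.223 0.226 0.227] pred [[0.01, -0.001], [0.01, -0.003], [0.009, -0.003]] [0.009, -0.003]
[[0.01,0.05,0.01],[-0.01,-0.03,-0.01],[0.0,-0.01,0.0],[-0.0,-0.01,-0.0],[-0.0,-0.01,-0.0]]
```

Call:
{"fn": "drive_tool", "kwargs": {"gripper": [-0.3,-0.3,-0.3,-0.3,-0.3], "translation": [[0.01,0.05,0.01],[-0.01,-0.03,-0.01],[0,-0.01,0],[0,-0.01,0],[0,-0.01,0]], "rotation": [[0,0,0],[0,0,0],[0,0,0],[0,0,0],[0,0,0]]}}

```text
time_s: 17.05
position: [0.4789, -0.0488, 0.2455]
ee_rot: [-0.0, 0.792, 0.61, 0.0]
wrist_force: [0.9, 1.6, -1.8]
grip_width: 0.419
finger_force: 21.7
```

```bash
python3 cyc.py .007 .15 5
```

```text
t 17.15 meas [('scene', np.float64(0.0098), 216), ('scene', np.float64(0.0104), 218)] x [ 0.0101  0.0001 -0.0034] sd [0.0013 0.0051 0.0005] a 0.228
a [0.218 0.224 0.225 0.227 0.228] pred [[0.01, -0.003], [0.009, -0.003], [0.009, -0.003]] [0.009, -0.003]
[[0.01,0.04,0.01],[-0.01,-0.02,-0.01],[0.0,-0.01,0.0],[0.0,-0.0,0.0],[0.0,-0.01,0.0]]
```

Call:
{"fn": "drive_tool", "kwargs": {"gripper": [-0.3,-0.3,-0.3,-0.3,-0.3,-0.3], "translation": [[0.01,0.04,0.01],[-0.01,-0.02,-0.01],[0,-0.01,0],[0,0,0],[0,-0.01,0],[0,0,0]], "rotation": [[0,0,0],[0,0,0],[0,0,0],[0,0,0],[0,0,0],[0,0,0]]}}

```text
time_s: 17.75
position: [0.4789, -0.0488, 0.2456]
ee_rot: [-0.0, 0.792, 0.61, 0.0]
wrist_force: [2.2, 1.7, -3.7]
grip_width: 0.414
finger_force: 21.5
```

```bash
python3 - <<'E'
from ctl import *
st=load(); st["plan"]+=st["plan"][-1:]; save(st)
E
python3 cyc.py .007 .15 6
```

```text
t 17.85 meas [('scene', np.float64(0.0021), 216), ('scene', np.float64(0.0023), 211)] x [ 0.0011 -0.0172 -0.0038] sd [0.0013 0.0052 0.0005] a 0.227
a [0.283 0.257 0.251 0.244 0.24  0.237] pred [[0.0, -0.0], [0.001, 0.005], [0.002, 0.007]] [0.003, 0.007]
[[-0.06,-0.24,-0.07],[0.03,0.11,0.04],[0.0,0.03,0.0],[0.01,0.03,0.01],[0.01,0.01,0.01],[-0.0,0.02,-0.0]]
```

Call:
{"fn": "drive_tool", "kwargs": {"gripper": [-0.3,-0.3,-0.3,-0.3,-0.3], "translation": [[-0.06,-0.24,-0.07],[0.03,0.11,0.04],[0,0.03,0],[0.01,0.03,0.01],[0.01,0.01,0.01]], "rotation": [[0,0,0],[0,0,0],[0,0,0],[0,0,0],[0,0,0]]}}

```text
time_s: 18.35
position: [0.4785, -0.0507, 0.2453]
ee_rot: [-0.0, 0.792, 0.61, -0.0]
wrist_force: [-2.4, -0.9, -4.8]
grip_width: 0.42
finger_force: 21.3
```

```bash
python3 - <<'E'
from ctl import *
st=load(); st["plan"]=st["plan"][:5]; save(st)
E
python3 cyc.py .007 .15 5
```

```text
t 18.45 meas [('scene', np.float64(0.0042), 220), ('scene', np.float64(0.0029), 215)] x [ 0.0043  0.0113 -0.0038] sd [0.0013 0.0052 0.0005] a 0.241
a [0.221 0.228 0.228 0.229 0.23 ] pred [[0.005, 0.006], [0.006, 0.003], [0.007, 0.002]] [0.007, 0.002]
[[0.02,0.09,0.02],[-0.0,-0.03,-0.01],[-0.0,-0.0,0.0],[-0.01,-0.01,0.0],[0.0,0.0,0.0]]
```

Call:
{"fn": "drive_tool", "kwargs": {"gripper": [-0.3,-0.3,-0.3,-0.3,-0.3], "translation": [[0.02,0.09,0.02],[0,-0.03,-0.01],[0,0,0],[-0.01,-0.01,0],[0,0,0]], "rotation": [[0,0,0],[0,0,0],[0,0,0],[0,0,0],[0,0,0]]}}

```text
time_s: 18.95
position: [0.479, -0.049, 0.2458]
ee_rot: [-0.0, 0.792, 0.61, 0.0]
wrist_force: [-2.7, 1.9, -0.8]
grip_width: 0.417
finger_force: 21.7
```

```bash
python3 cyc.py .007 .15 5
```

```text
t 19.05 meas [('scene', np.float64(0.0068), 210), ('scene', np.float64(0.0082), 217)] x [ 0.0077  0.0024 -0.0037] sd [0.0013 0.0052 0.0005] a 0.228
a [0.225 0.227 0.228 0.229 0.23 ] pred [[0.008, 0.0], [0.008, -0.001], [0.008, -0.001]] [0.008, -0.001]
[[0.0,0.02,0.0],[0.0,-0.01,0.0],[0.0,-0.01,0.0],[-0.0,-0.0,-0.0],[-0.0,-0.01,-0.0]]
```

Call:
{"fn": "drive_tool", "kwargs": {"gripper": [-0.3,-0.3,-0.3,-0.3,-0.3], "translation": [[0,0.02,0],[0,-0.01,0],[0,-0.01,0],[0,0,0],[0,-0.01,0]], "rotation": [[0,0,0],[0,0,0],[0,0,0],[0,0,0],[0,0,0]]}}

```text
time_s: 19.55
position: [0.4789, -0.0495, 0.2457]
ee_rot: [-0.0, 0.792, 0.61, -0.0]
wrist_force: [-2.8, 2.8, -1.0]
grip_width: 0.418
finger_force: 21.7
```

```bash
sed -i 's/kp=7.,kd=5./kp=5.,kd=4./' ctl.py; python3 cyc.py .38 .13 6
```

```text
t 19.65 meas [('scene', np.float64(0.0089), 219), ('scene', np.float64(0.0107), 212)] x [ 0.0102  0.0061 -0.0035] sd [0.0013 0.0052 0.0005] a 0.232
a [0.352 0.356 0.304 0.275 0.25  0.231] pred [[0.013, 0.048], [0.029, 0.097], [0.05, 0.116]] [0.062, 0.121]
[[-0.14,-0.52,-0.16],[-0.0,-0.01,-0.01],[0.06,0.22,0.08],[0.03,0.12,0.04],[0.03,0.11,0.03],[0.02,0.08,0.02]]
```

Call:
{"fn": "drive_tool", "kwargs": {"gripper": [-0.3,-0.3,-0.3,-0.3,-0.3,-0.3], "translation": [[-0.14,-0.52,-0.16],[0,-0.01,-0.01],[0.06,0.22,0.08],[0.03,0.12,0.04],[0.03,0.11,0.03],[0.02,0.08,0.02]], "rotation": [[0,0,0],[0,0,0],[0,0,0],[0,0,0],[0,0,0],[0,0,0]]}}

```text
time_s: 20.25
position: [0.479, -0.049, 0.2458]
ee_rot: [0.0, 0.792, 0.61, -0.0]
wrist_force: [-3.9, -0.7, 0.0]
grip_width: 0.419
finger_force: 21.8
```

```bash
python3 cyc.py .38 .13 7
```

```text
t 20.35 meas [('scene', np.float64(0.055), 201), ('scene', np.float64(0.0598), 190)] x [ 0.0656  0.1092 -0.004 ] sd [0.0013 0.0052 0.0005] a 0.228
a [0.234 0.211 0.197 0.183 0.171 0.159 0.148] pred [[0.077, 0.119], [0.102, 0.125], [0.127, 0.129], [0.153, 0.13]] [0.153, 0.13]
[[-0.01,-0.03,-0.01],[0.03,0.1,0.03],[0.02,0.07,0.01],[0.01,0.06,0.01],[0.02,0.05,0.01],[0.01,0.05,0.01],[0.01,0.05,0.01]]
```

Call:
{"fn": "drive_tool", "kwargs": {"gripper": [-0.3,-0.3,-0.3,-0.3,-0.3,-0.3,-0.3], "translation": [[-0.01,-0.03,-0.01],[0.03,0.1,0.03],[0.02,0.07,0.01],[0.01,0.06,0.01],[0.02,0.05,0.01],[0.01,0.05,0.01],[0.01,0.05,0.01]], "rotation": [[0,0,0],[0,0,0],[0,0,0],[0,0,0],[0,0,0],[0,0,0],[0,0,0]]}}

```text
time_s: 21.05
position: [0.4817, -0.039, 0.2477]
ee_rot: [0.0, 0.792, 0.61, -0.0]
wrist_force: [-4.1, -0.1, -1.3]
grip_width: 0.419
finger_force: 21.6
```

```bash
python3 cyc.py .37 .12 5
```

```text
t 21.15 meas [('scene', np.float64(0.172), 151), ('scene', np.float64(0.1684), 153)] x [ 0.1819  0.1655 -0.0035] sd [0.0013 0.0054 0.0005] a 0.152
a [0.045 0.068 0.065 0.062 0.056] pred [[0.197, 0.141], [0.224, 0.13], [0.25, 0.125]] [0.25, 0.125]
[[0.13,0.48,0.05],[-0.03,-0.11,-0.01],[0.0,0.02,0.0],[0.01,0.01,0.0],[0.0,0.03,0.01]]
```

Call:
{"fn": "drive_tool", "kwargs": {"gripper": [-0.3,-0.3,-0.3,-0.3], "translation": [[0.13,0.5,0.05],[-0.02,-0.09,-0.01],[0,0.02,0],[0.01,0.01,0]], "rotation": [[0,0,0],[0,0,0],[0,0,0],[0,0,0]]}}

```text
time_s: 21.55
position: [0.4852, -0.0259, 0.2491]
ee_rot: [-0.0, 0.792, 0.61, 0.0]
wrist_force: [-4.2, 2.3, 1.9]
grip_width: 0.42
finger_force: 21.8
```

```bash
sed -i 's/names=("scene","scene")/names=("scene","top")/' ctl.py; python3 - <<'E'
from ctl import *
st=load(); st["plan"]=st["plan"][:4]; save(st)
E
python3 cyc.py .37 .1 4
```

```text
Traceback (most recent call last):
  File "cyc.py", line 2, in <module>
    st=load(); st=advance(st); st=look(st); ref,v,n=map(float,sys.argv[1:4]); plan(st,ref,v,int(n)); save(st)
                                  ~~~~^^^^
  File "ctl.py", line 28, in look
    d=bot.get_image(n); z,_,m,_=rocker(d,n); zs.append((n,round(z,4),m)); np.savez_compressed(f"last_{n}.npz",**d)
                                ~~~~~~^^^^^
  File "h.py", line 20, in rocker
    A=np.polyfit(q[m,1],q[m,2],1); e=q[:,2]-np.polyval(A,q[:,1]); m=abs(e)<max(2.5*np.std(e[m]),2)
TypeError: expected non-empty vector for x
```

```bash
sed -i 's/names=("scene","top")/names=("scene","scene")/' ctl.py; python3 - <<'E'
from ctl import *
st=advance(load()); x,P=np.array(st["x"]),np.array(st["P"]); a=a_of(bot.state()["position"]); d=dict(np.load("last_scene.npz")); z=rocker(d,"scene"); print(bot.state()["time_s"],x,z)
k=P[:,0]/(P[0,0]+.002**2); x=x+k*(z[0]-x[0]); P=P-np.outer(k,P[0]); x,P=run(x,P,a,a,.1); st["x"],st["P"]=x.tolist(),P.tolist()
st=look(st,("scene",)); plan(st,.37,.1,4); save(st)
E
```

```text
21.65 [ 0.23625504  0.12209987 -0.00346291] (np.float64(0.25281919655381524), np.float64(136.3006669722942), 138, np.float64(1.6540149695178743))
t 21.7 meas [('scene', np.float64(0.262), 133)] x [ 0.2707  0.1561 -0.0024] sd [0.0014 0.0055 0.0005] a 0.055
a [-0.051 -0.022 -0.034 -0.049] pred [[0.285, 0.127], [0.309, 0.108]] [0.319, 0.096]
[[0.13,0.48,0.0],[-0.04,-0.14,0.01],[0.02,0.06,-0.01],[0.01,0.07,0.0]]
```

Call:
{"fn": "drive_tool", "kwargs": {"gripper": [-0.3,-0.3,-0.3], "translation": [[0.18,0.7,-0.02],[0,0,0],[0,0,0]], "rotation": [[0,0,0],[0,0,0],[0,0,0]]}}

```text
time_s: 22.0
position: [0.4908, -0.0047, 0.2485]
ee_rot: [-0.0, 0.792, 0.61, 0.0]
wrist_force: [-3.7, 2.8, 1.9]
grip_width: 0.42
finger_force: 21.8
```

```bash
python3 - <<'E'
from ctl import *
st=load(); st["plan"]=[-.1]*3; st["P"][2][2]+=2e-5; save(st)
E
python3 cyc.py .37 .08 4
```

```text
t 22.1 meas [('scene', np.float64(0.3188), 123), ('scene', np.float64(0.3225), 123)] x [0.3306 0.1422 0.0077] sd [0.0018 0.0164 0.002 ] a -0.103
a [-0.223 -0.238 -0.118 -0.109] pred [[0.343, 0.106], [0.35, 0.0]] [0.35, 0.0]
[[0.14,0.54,-0.09],[0.02,0.07,-0.02],[-0.14,-0.53,0.1],[-0.01,-0.04,0.01]]
```

Call:
{"fn": "drive_tool", "kwargs": {"gripper": [-0.3,-0.3,-0.3,-0.3], "translation": [[0.24,0.91,-0.2],[0,0,0],[-0.2,-0.75,0.18],[-0.04,-0.16,0.02]], "rotation": [[0,0,0],[0,0,0],[0,0,0],[0,0,0]]}}

```text
time_s: 22.5
position: [0.4904, -0.0061, 0.2484]
ee_rot: [0.0, 0.792, 0.61, -0.0]
wrist_force: [-3.0, 2.5, -0.7]
grip_width: 0.418
finger_force: 23.4
```

```bash
python3 - <<'E'
from ctl import *
st=load(); st["plan"]=[-.31,-.31,-.14,-.1]; st=advance(st); print(st["x"]); st=look(st); s=bot.state()
a=st["a"]; print(json.dumps(rows([a+.05,a+.1],s["position"]))); save(st)
E
```

```text
[0.35, 0.0, 0.007717395298275559]
t 22.6 meas [('scene', np.float64(0.3233), 127), ('scene', np.float64(0.3046), 125)] x [ 0.3052 -0.1148  0.0019] sd [0.0014 0.0063 0.0006] a -0.092
[[-0.06, -0.24, 0.02], [-0.06, -0.22, 0.0]]
```

Call:
{"fn": "drive_tool", "kwargs": {"gripper": [-0.3], "translation": [[-0.25,-0.95,-0.02]], "rotation": [[0,0,0]]}}

```text
time_s: 22.7
position: [0.4834, -0.032, 0.2478]
ee_rot: [-0.0, 0.792, 0.611, 0.0]
wrist_force: [-1.5, 2.0, -6.4]
grip_width: 0.417
finger_force: 23.3
```

```bash
python3 - <<'E'
from ctl import *
st=load(); x=st["x"]; st["x"]=[.295,-.25,.005]; st["P"]=np.diag([1e-4,.02,4e-5]).tolist(); st["plan"]=[.12]; st=advance(st); print(st["x"]); st=look(st); plan(st,.365,.1,4); save(st)
E
```

```text
[0.2733207143568562, -0.1829753595653961, 0.005]
t 22.8 meas [('scene', np.float64(0.3191), 129), ('scene', np.float64(0.2892), 135)] x [ 0.2727 -0.3935 -0.0021] sd [0.003  0.0388 0.0062] a 0.101
a [0.221 0.341 0.461 0.373] pred [[0.237, -0.321], [0.194, -0.107]] [0.188, -0.033]
[[-0.12,-0.44,-0.08],[-0.13,-0.52,-0.15],[-0.14,-0.5,-0.22],[0.1,0.36,0.16]]
```

```bash
cat >> h.py <<'E'
def pointer(d,n="scene"):
    S=stand(d,n); hsv=cv2.cvtColor(d["pixels"],cv2.COLOR_RGB2HSV).astype(int); h,s,v=hsv[...,0],hsv[...,1],hsv[...,2]
    rad=np.hypot(S[...,1],S[...,2]-130); m=(h>5)&(h<18)&(s>120)&(v>70)&(abs(S[...,0]-70)<6)&(rad>55)&(rad<118)&(S[...,2]>150)
    q=S[m]; return (np.median(-np.arctan2(q[:,1],q[:,2]-130)),len(q)) if len(q) else (np.nan,0)
E
python3 - <<'E'
from h import *
for f in("scene0","last_scene"):
    d=dict(np.load(f+".npz")); print(f,rocker(d,"scene"),pointer(d))
S=stand(d,"scene"); ok=(abs(S[...,0])<8)&(abs(S[...,1])>42)&(abs(S[...,1])<118)&(S[...,2]>70)&(S[...,2]<205); q=S[ok]
for lo in range(-120,120,10):
    m=(q[:,1]>=lo)&(q[:,1]<lo+10); print(lo,m.sum(),np.percentile(q[m,2],[10,50,90]).round(1) if m.any() else '',end=';')
cv2.imwrite("pics/l1.png",cv2.resize(d["pixels"][140:270,230:380],None,fx=4.5,fy=4.5,interpolation=cv2.INTER_CUBIC)[:,:,::-1])
E
```

```text
scene0 (np.float64(-0.35073110853461725), np.float64(136.4396605731957), 343, np.float64(2.1388852579227438)) (np.float64(-0.3400125081930591), 33)
last_scene (np.float64(0.2891776179070196), np.float64(136.77224266087484), 135, np.float64(1.8817172816892407)) (np.float64(0.285177316003304), 30)
-120 12 [73.8 82.5 94.8];-110 0 ;-100 0 ;-90 0 ;-80 0 ;-70 0 ;-60 0 ;-50 0 ;-40 0 ;-30 0 ;-20 0 ;-10 0 ;0 0 ;10 0 ;20 0 ;30 0 ;40 20 [147.2 150.1 152.2];50 23 [144.  152.4 155.3];60 27 [146.7 155.8 158.5];70 28 [152.6 159.1 161.2];80 26 [153.7 161.9 164.7];90 25 [157.9 164.8 167.7];100 16 [158.4 166.9 168.4];110 9 [189.2 190.2 191.1];
```

View pics/l1.png

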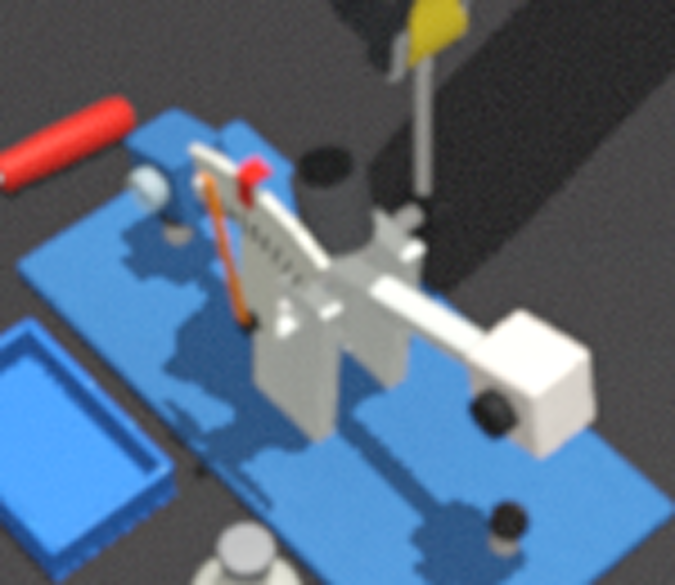

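```bash
cat > fit.py <<'E'
import ctl; from ctl import *
from scipy.optimize import least_squares
tk=[21.05,21.15,21.25,21.35,21.45,21.55,21.70,21.8,22.1,22.2,22.3,22.4,22.5,22.6,22.7,22.8]
ak=[.152,.152,.041,.063,.06,.055,.055,-.103,-.103,-.31,-.31,-.14,-.095,-.092,.101,.101]
M=np.array([(21.05,.172,.008),(21.10,.1684,.008),(21.55,.2528,.008),(21.65,.262,.008),(22.0,.3188,.008),(22.05,.3225,.008),(22.5,.3233,.01),(22.55,.3046,.01),(22.7,.3191,.01),(22.75,.287,.004)])
def sim(p,T=22.8):
    x=np.array([p[0],p[1],p[2]]); ctl.G=p[3]; t=21.05; dt=.005; out={}
    ts=np.arange(0,round((T-t)/dt)+1)
    for i in ts:
        tt=t+i*dt; out[round(tt,3)]=x.copy()
        a=np.interp(tt+dt/2,tk,ak); ad=(np.interp(tt+dt,tk,ak)-np.interp(tt,tk,ak))/dt; x=step(x,a,ad,dt)
    return out
def res(p):
    o=sim(p); return np.r_[[(o[round(t,3)][0]-z)/s for t,z,s in M],(p[2]+.0035)/.002,(p[3]-.177)/.025,(p[1]-.15)/.03]
f=least_squares(res,[.17,.15,-.0035,.177],diff_step=1e-3); o=sim(f.x); print(f.x,2*f.cost,f.fun.round(1)); print(o[22.8],o[22.3],o[22.5])
E
python3 fit.py
```

```text
[ 0.16692031  0.1687112  -0.00284318  0.18611377] 12.187875519762242 [-0.6  0.9 -0.2  0.8 -0.2 -0.1 -1.3  0.1 -2.5  1.2  0.3  0.4  0.6]
[ 0.29090269 -0.01239563 -0.00284318] [ 0.32641127 -0.07006367 -0.00284318] [ 0.31034212 -0.08563664 -0.00284318]
```

```bash
sed -i 's/G,K,B,C,T0=.038,.177/G,K,B,C,T0=.038,.186/; s/Rm=(.0015)/Rm=(.004)/' ctl.py
cat >> h.py <<'E'
_r0=rocker
def rocker(d,n):
    a=_r0(d,n)
    if a[0]<.1: return a
    S=stand(d,n); ok=(abs(S[...,0])<6)&(S[...,1]>50)&(S[...,1]<106)&(S[...,2]>125)&(S[...,2]<205); q=S[ok]; r=a[0]
    for _ in range(6):
        e=np.arctan2(q[:,2]-130-6.2/np.cos(r),q[:,1]); m=abs(e-r)<.05; r=np.average(e[m],weights=q[m,1]**2)
    return r,a[0],int(m.sum())+100,0
E
python3 - <<'E'
from ctl import *
d=dict(np.load("last_scene.npz")); print(rocker(d,"scene"))
st=load(); st["x"]=[.2905,-.012,-.0028]; st["P"]=np.diag([9e-6,6e-4,2e-6]).tolist(); plan(st,.372,.09,5); save(st)
E
```

```text
(np.float64(0.29967444991421993), np.float64(0.2891776179070196), 175, 0)
a [ 0.132  0.071  0.041  0.013 -0.017] pred [[0.292, 0.031], [0.302, 0.064], [0.316, 0.073]] [0.316, 0.073]
[[-0.01,-0.04,-0.01],[0.07,0.27,0.03],[0.04,0.13,0.01],[0.03,0.13,0.0],[0.04,0.14,0.0]]
```

Call:
{"fn": "drive_tool", "kwargs": {"gripper": [-0.3,-0.3,-0.3,-0.3], "translation": [[-0.01,-0.04,-0.01],[0.07,0.27,0.03],[0.04,0.13,0.01],[0.03,0.13,0]], "rotation": [[0,0,0],[0,0,0],[0,0,0],[0,0,0]]}}

```text
time_s: 23.2
position: [0.4872, -0.0179, 0.2486]
ee_rot: [0.0, 0.792, 0.61, -0.0]
wrist_force: [-3.5, -1.7, 0.7]
grip_width: 0.414
finger_force: 24.0
```

```bash
python3 - <<'E'
from ctl import *
st=load(); st["plan"]=st["plan"][:4]; st=advance(st); print(st["x"]); st=look(st); d=dict(np.load("last_scene.npz")); print(rocker(d,"scene"),pointer(d)); plan(st,.372,.08,6); save(st)
E
```

```text
[0.3065002645299244, 0.059011800309713015, -0.0028]
t 23.3 meas [('scene', np.float64(0.3196), 175), ('scene', np.float64(0.3204), 178)] x [ 0.3261  0.0957 -0.0025] sd [0.0034 0.0142 0.0014] a -0.005
(np.float64(0.32036712094508657), np.float64(0.3069190641757467), 178, 0) (np.float64(0.30071058784660065), 32)
a [-0.103 -0.095 -0.101 -0.103 -0.03  -0.035] pred [[0.335, 0.074], [0.347, 0.054], [0.35, 0.0]] [0.35, 0.0]
[[0.12,0.44,-0.02],[-0.01,-0.03,-0.0],[0.0,0.02,-0.0],[0.01,0.01,-0.0],[-0.09,-0.33,0.02],[0.01,0.02,-0.0]]
```

Call:
{"fn": "drive_tool", "kwargs": {"gripper": [-0.3,-0.3,-0.3,-0.3,-0.3,-0.3,-0.3,-0.3,-0.3], "translation": [[0.03,0.11,0],[0,0,0],[0,0,0],[0,0,0],[0,0,0],[-0.02,-0.07,0],[-0.03,-0.13,0],[-0.03,-0.13,0],[-0.03,-0.13,0]], "rotation": [[0,0,0],[0,0,0],[0,0,0],[0,0,0],[0,0,0],[0,0,0],[0,0,0],[0,0,0],[0,0,0]]}}

```text
time_s: 24.2
position: [0.4843, -0.0294, 0.2484]
ee_rot: [-0.0, 0.792, 0.61, -0.0]
wrist_force: [-4.0, 2.4, -4.0]
grip_width: 0.417
finger_force: 23.3
```

```bash
python3 - <<'E'
from ctl import *
s=bot.state()
for _ in range(2):
    d=bot.get_image("scene"); print(rocker(d,"scene"),pointer(d))
a=a_of(s["position"]); print(s["time_s"],a,s["wrist_force"]@RZ); print(json.dumps(rows(a+(.44-a)*np.array([.04,.12,.22,.33,.44,.55,.66,.77,.87,.94,.98,1]),s["position"])))
E
```

```text
(np.float64(0.3521558243321706), np.float64(0.34494737488849586), 166, 0) (np.float64(0.334084883920568), 33)
(np.float64(0.3543253335981296), np.float64(0.35560540864026724), 168, 0) (np.float64(0.3369130772482452), 31)
24.2 0.08086046806787196 [-4.50381068  1.30217062 -4.04916443]
[[-0.02, -0.06, -0.01], [-0.03, -0.13, -0.01], [-0.04, -0.16, -0.02], [-0.05, -0.18, -0.04], [-0.05, -0.17, -0.04], [-0.04, -0.18, -0.04], [-0.05, -0.17, -0.06], [-0.04, -0.16, -0.06], [-0.04, -0.15, -0.06], [-0.03, -0.11, -0.05], [-0.01, -0.06, -0.03], [-0.01, -0.03, -0.01]]
```

Call:
{"fn": "drive_tool", "kwargs": {"gripper": [-0.3,-0.3,-0.3,-0.3,-0.3,-0.3,-0.3,-0.3,-0.3,-0.3,-0.3,-0.3], "translation": [[-0.02,-0.06,-0.01],[-0.03,-0.13,-0.01],[-0.04,-0.16,-0.02],[-0.05,-0.18,-0.04],[-0.05,-0.17,-0.04],[-0.04,-0.18,-0.04],[-0.05,-0.17,-0.06],[-0.04,-0.16,-0.06],[-0.04,-0.15,-0.06],[-0.03,-0.11,-0.05],[-0.01,-0.06,-0.03],[-0.01,-0.03,-0.01]], "rotation": [[0,0,0],[0,0,0],[0,0,0],[0,0,0],[0,0,0],[0,0,0],[0,0,0],[0,0,0],[0,0,0],[0,0,0],[0,0,0],[0,0,0]]}}

```text
time_s: 25.5
position: [0.4719, -0.0762, 0.2361]
ee_rot: [-0.0, 0.792, 0.61, -0.0]
wrist_force: [-5.6, 3.0, 0.1]
grip_width: 0.421
finger_force: 24.3
```

Call:
{"fn": "drive_tool", "kwargs": {"gripper": [-0.3,-0.3,-0.1,0.1,0.3,0.6,0.9,0.9,0.9], "translation": [[0,0,0],[0,0,0],[0,0,0],[0,0,0],[0,0,0],[0,0,0],[0,0,0],[0,0,0],[0,0,0]], "rotation": [[0,0,0],[0,0,0],[0,0,0],[0,0,0],[0,0,0],[0,0,0],[0,0,0],[0,0,0],[0,0,0]]}}

```text
time_s: 26.4
position: [0.4724, -0.076, 0.2358]
ee_rot: [0.0, 0.792, 0.61, 0.0]
wrist_force: [0.5, 1.0, 0.1]
grip_width: 0.951
finger_force: 0.0
```

Call:
{"fn": "drive_tool", "kwargs": {"gripper": [0.9,0.9,0.9,0.9,0.9,0.9,0.9,0.9,0.9,0.9], "translation": [[0,0,0.1],[0,0,0.3],[0,0,0.6],[0,0,0.8],[0,0,0.8],[0,0,0.8],[0,0,0.5],[0,0,0.2],[0,0,0],[0,0,0]], "rotation": [[0,0,0],[0,0,0],[0,0,0],[0,0,0],[0,0,0],[0,0,0],[0,0,0],[0,0,0],[0,0,0],[0,0,0]]}}

```text
time_s: 27.4
position: [0.4723, -0.076, 0.3581]
ee_rot: [-0.0, 0.792, 0.61, -0.0]
wrist_force: [-0.3, -1.2, 0.4]
grip_width: 0.953
finger_force: 0.0
```

```bash
python3 - <<'E'
from ctl import *
s=bot.state(); print(s["time_s"],s["position"],s["wrist_force"])
d=bot.get_image("scene"); print(rocker(d,"scene"),pointer(d))
cv2.imwrite("pics/e.png",cv2.resize(d["pixels"][110:310,180:400],None,fx=3,fy=3)[:,:,::-1])
E
```

```text
27.4 [ 0.4723285  -0.07596466  0.35813899] [-0.30918953 -1.18661734  0.39673062]
(np.float64(0.35681306360751514), np.float64(0.374474955403231), 168, 0) (np.float64(0.33725829638531396), 39)
```

View pics/e.png

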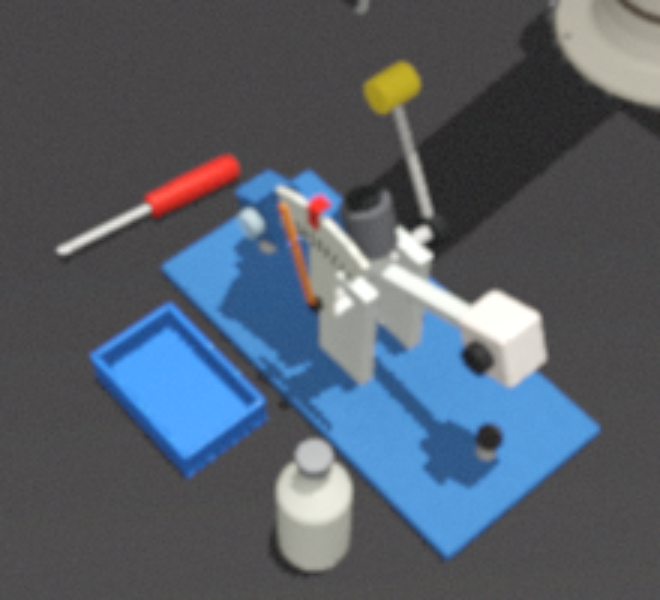

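The rocker lies on the +0.35 stop (pointer at crop 285,210), the knob is free at crop 392,87, and the tray, bottle and driver look unmoved.

```bash
python3 -c "
from station import bot
print(bot.close_job())"
```

```text
the job is handed in; nothing more can be done
None
```

The rocker floated within about 0.01 rad of the red index for over 5 s, then touched down on the opposite stop at an estimated 0.1 rad/s or less, after a first attempt that stopped just short; I released the knob and handed the job in at about 27.5 s, but no verdict came back.

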